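# Load the lens carriers into the inspection cassette

### The job

Make the cassette ready: take the dust cover off it and lay it flat, wholly on the rubber mat, and turn the clamp knob past its click to released. Then lift every lens carrier off its hook and stand it upright, all the way down, in a slot of the cassette (any carrier in any slot), and when all are in, turn the knob back past its click to locked. Leave everything else on the table where it is.

Things in the scene. Friction and masses are not known exactly. Their poses are not given: they have to be found in the camera images.
- stand: fixed stand; origin on the table. Beam along its y at x = 22 to 42 mm, top 160 mm up; four hooks at y = -127.5, -42.5, 42.5, 127.5 mm. Each hook: level 6 mm rod pointing to the stand's -x (to the robot), upper side 152 mm above the table, ending at x = -43 mm in a tip turned up 8 mm above the rod's upper side
- cassette: fixed block 150 (x) x 120 (y) x 32 mm, four slots in its top in a row along x; origin under its centre, on the table. Raised end blocks at |y| 30 to 60 mm, top 44 mm. A brass clamp bar slides along y out of the +y end block, 34 to 40 mm up: locked, it bars the slots' +y ends (to y = 19.5 mm); released, it is back at y = 29 mm. Clamp knob beyond the +y end block
- clamp_knob (a joint): clamp knob angle, rad: about 0 = locked (as found), 1.3 = released, end stops at both; grows anticlockwise seen from above. A sprung detent hump half way (0.65; about 0.13 N m) must be passed, then it falls into the other position. It moves the clamp bar
- knob_grip (a point): on the clamp knob's upright axis (x = 0, y = 105 mm of the cassette), 38 mm above the table: TCP height to grip. The grip is an upright flat bar 46 mm long (this frame's x), 14 mm thick (its y), 17 to 42 mm above the table, on a 48 mm disc. The frame turns with the knob; locked, the bar lies along the cassette's x
- cover: loose dust cover: white disc 116 mm in diameter, 6 mm thick, with a black upright round knob in its middle, 22 mm in diameter, 30 mm tall (top 36 mm above the underside); 0.16 kg. Origin under the disc's centre. At first it lies on the cassette's end blocks, over the slots
- mat: fixed square rubber mat on the table, 190 x 190 x 4 mm; origin under its centre, on the table
- slot0 (a point): slot at x = -48 mm of the cassette: centre of its mouth, 32 mm above the table; opening 17 mm along the cassette's x, 52 mm along y, 2 mm chamfer, 25 mm deep (floor 7 mm above the table)
- carrier0: aluminium lens carrier (all alike; may be absent), 104 mm tall; origin under its foot. Foot 14 (x) x 48 (y) x 24 mm; blade above 8 mm thick, 34 mm wide; hanging hole 18 mm wide, 64 to 92 mm up. Hangs upright, foot 60 mm above the table, about 10 mm to -x of the stand's origin. Grip across the 34 mm, TCP 88 mm above origin; to unhook lift 9 to 21 mm, then draw 60 mm past the tip
- slot1 (a point): slot at x = -16 mm of the cassette: centre of its mouth, 32 mm above the table; opening 17 mm along the cassette's x, 52 mm along y, 2 mm chamfer, 25 mm deep (floor 7 mm above the table)
- carrier1: aluminium lens carrier (all alike; may be absent), 104 mm tall; origin under its foot. Foot 14 (x) x 48 (y) x 24 mm; blade above 8 mm thick, 34 mm wide; hanging hole 18 mm wide, 64 to 92 mm up. Hangs upright, foot 60 mm above the table, about 10 mm to -x of the stand's origin. Grip across the 34 mm, TCP 88 mm above origin; to unhook lift 9 to 21 mm, then draw 60 mm past the tip
- slot2 (a point): slot at x = 16 mm of the cassette: centre of its mouth, 32 mm above the table; opening 17 mm along the cassette's x, 52 mm along y, 2 mm chamfer, 25 mm deep (floor 7 mm above the table)
- carrier2: aluminium lens carrier (all alike; may be absent), 104 mm tall; origin under its foot. Foot 14 (x) x 48 (y) x 24 mm; blade above 8 mm thick, 34 mm wide; hanging hole 18 mm wide, 64 to 92 mm up. Hangs upright, foot 60 mm above the table, about 10 mm to -x of the stand's origin. Grip across the 34 mm, TCP 88 mm above origin; to unhook lift 9 to 21 mm, then draw 60 mm past the tip
- slot3 (a point): slot at x = 48 mm of the cassette: centre of its mouth, 32 mm above the table; opening 17 mm along the cassette's x, 52 mm along y, 2 mm chamfer, 25 mm deep (floor 7 mm above the table)
- carrier3: aluminium lens carrier (all alike; may be absent), 104 mm tall; origin under its foot. Foot 14 (x) x 48 (y) x 24 mm; blade above 8 mm thick, 34 mm wide; hanging hole 18 mm wide, 64 to 92 mm up. Hangs upright, foot 60 mm above the table, about 10 mm to -x of the stand's origin. Grip across the 34 mm, TCP 88 mm above origin; to unhook lift 9 to 21 mm, then draw 60 mm past the tip
- bottle: bystander: small amber bottle with white cap, 44 mm diameter, 95 mm tall; origin under its centre
- jar: bystander: white round jar, 54 mm diameter, 55 mm tall; origin under its centre
- lensbox: bystander: closed plastic box 75 x 55 x 30 mm; origin under its centre
- lensbox2: bystander: second closed plastic box 75 x 55 x 30 mm; origin under its centre
- driver: bystander: screwdriver about 150 mm long lying on the table along its own x
- tape: bystander: roll of paper tape lying flat, 70 mm outside diameter, 20 mm tall; origin under its centre
- weight: bystander: brass weight with a waist, 40 mm diameter, 42 mm tall; origin under its centre

How it is judged:
By the outcome, as a careful person would: the job done as asked, in the order asked, and still so for the second after the job is handed in, with the robot touching nothing.
Of carrier0, carrier1, carrier2, carrier3 only 2 to 4 are there at a start; the rules pass over those that are not, and their reading is None.
At some moment in a run one of cover may be knocked a few centimetres aside while the robot is not near it.
It also fails if it takes over 210 s, if anything falls off the work surface, if the arm or the gripper's body presses on something with over 40 N, if the wrist force passes 120 N, or if a joint passes its speed limit or range.

### The arm

A 7-joint arm with a two-finger parallel gripper is mounted at the origin on the work surface. World frame = base frame: x ahead of the robot, y to its left, z up, the work surface at z = 0. Lengths are in mm, angles in rad, forces in N, time in s.
With the tool pointing down it reaches from about 425 to 800 mm from the base axis. Payload 8.3 kg.
Tool frame: the origin (TCP) lies between the finger pads, 19 mm behind the fingertips; this is the grasp point; z points along the fingers, y is the line along which they close (so a half turn about z gives the same grasp; the last joint's range is limited). The gripper opens to 85 mm and grips with 20 to 120 N. Pads are 22 mm wide; open, the fingers measure 114 mm over their backs; the gripper's body (76 mm by 85 mm) begins 54 mm behind the grasp point. The pads swing forward as they close: fully open they stand 13 mm farther back than shut.
Start: joints at [1.166, 0.383, 0.016, 1.37, -0.006, 1.388, -0.046], TCP at [209.525, -588.815, 249.979] pointing down, gripper open.
Joint ranges: [-2.95, 2.95], [-0.25, 2.06], [-1.52, 1.56], [0.18, 2.33], [-1.44, 4.58], [0.02, 2.06], [-3.01, 3.01]. Speed limits (rad/s): [2.39, 2.39, 3.01, 3.01, 3.14, 3.14, 3.14].

### API

Orientations are given as a unit quaternion [w, x, y, z].
In Python, from cell import * gives the robot as it stands. The module is installed in compiled form; this text tells all that it offers.
- The arm moves only by the shell command python3 -m inch 'ROWS' [OPENING] [FORCE]. ROWS is JSON, one flat list of numbers, 6 for each row, row after row: the shift along the tool's x, y, z in mm, then the turn, a rotation vector about the tool's x, y, z in degrees. In form: [x, y, z, wx, wy, wz, x, y, z, wx, wy, wz, ...]. A call has 1 to 5 rows; each row shifts and turns the commanded pose from where the row before left it, along the tool's axes as they then stand; what a row does not reach is not made up. A row lasts 1/10 s, in which the tool goes at most 50 mm and 8.59 degrees, less where a joint would pass 70% of its speed; a pose out of reach is approached as far as the arm can. A call with a gripper value outside its range is refused whole. OPENING is the opening, from -1 (shut) to 1 (fully open), set as the call begins (- or left out, the last holds). The fingers move at their own pace and stop on an object; FORCE is the grip in N (left out, the last holds). Time passes only in rows, so rows that do not move let the fingers close. It gives the time, the measured TCP pose, the force, the opening and the grip force at its end, in the units of the state.
- state(): the state, without advancing time (a new reading comes with each control period).
- get_image(name): name is "scene" or "top" or "wrist"; returns a dict with "img" (420x560x3 uint8, red, green, blue), "fx", "fy", "cx", "cy" (pixels), "xyz" and "rotation" of the camera in the world; the wrist camera has in their place "hand_eye" (4x4, takes a point from camera to tool coordinates, whose origin is the TCP and whose axes are the flange's). Camera axes: x right, y up, looking along -z (the intrinsics and any distortion apply to the point x, -y, -z); pixel columns grow to the right and rows downward; lengths in mm; the calibration is good to about 2 mm. The wrist camera is an equidistant fisheye: a pixel r from the principal point sees the ray r / f radians off the axis. A picture is of the moment at which its call begins: read the wrist's pose just before it. There is no depth.
- close_job(): hands the job in; it is judged then, once.
The state is a dict: "time": time; "qpos": joint angles; "joint_vel": joint speeds; "joint_efforts": joint torques, N m; "ee_pos": TCP position; "tcp_rot": TCP orientation; "wrist_force": force on the tool from outside, world axes, zero at the start; "torque": the same for the moment, N m; "gripper_width": finger opening in mm; "gripper_force": force on a finger pad.
Only numpy, scipy, OpenCV 4.12 (cv2) and the standard library are available. Lean on these libraries where they do the work, as an engineer would, in place of code of your own. Each camera call takes 0.05 s, during which the arm holds its last target. There are 200 camera calls.

## Working session

There is one attempt and no reset: what is moved stays moved. The work goes in short steps, Python scripts to look and compute and a shell command to move; the robot and the scene stay as the last step left them, time stands still between calls to the robot, and variables do not carry over. Pictures are saved under pics/ and viewed, at most 14 in all, crops included, and the job is handed in when it is done.

```bash
mkdir -p pics; cat > h.py <<'E'
from cell import *
import numpy as np, cv2
from scipy.spatial.transform import Rotation as R
def quat(q): return R.from_quat([q[1],q[2],q[3],q[0]])
def save(n,f):
    d=get_image(n); cv2.imwrite('pics/'+f,d['img'][:,:,::-1]); np.save('pics/'+f[:-4]+'.npy',d,allow_pickle=True); return d
E
python3 - <<'E'
from h import *
print(state())
a=save('scene','s0.png');b=save('top','t0.png')
for d in(a,b): print({k:v for k,v in d.items() if k!='img'})
w=save('wrist','w0.png');print({k:v for k,v in w.items() if k!='img'})
E
```

```text
{'time': 0.0, 'qpos': array([ 1.16612953,  0.38422793,  0.01636115,  1.37115336, -0.00630095,
        1.38818508, -0.04653435]), 'joint_vel': array([-0.00012646, -0.00031871, -0.00099384, -0.00031361,  0.00192   ,
        0.00040602,  0.00162224]), 'joint_efforts': array([-4.57031620e-04, -6.27604795e+01,  8.43740366e-01, -3.71817362e+01,
        1.64476986e-02,  1.44718413e-02,  2.01748566e-05]), 'ee_pos': array([ 209.35751924, -588.40333352,  248.98545684]), 'tcp_rot': array([-9.45812361e-04,  9.85430975e-01,  1.70073124e-01, -1.77553518e-04]), 'wrist_force': array([-0.03892538, -0.22938716,  0.69153656]), 'torque': array([-0.0157033 ,  0.00619038, -0.02749656]), 'gripper_force': 0.0, 'gripper_width': 85.37736054840265}
{'fx': 539.9065017782393, 'fy': 539.9065017782393, 'cx': 285.1142287963713, 'cy': 216.38243394846268, 'xyz': array([1333.36530127,  499.35477897,  799.97418104]), 'rotation': array([0.42820137, 0.21530732, 0.3832881 , 0.78954201])}
{'fx': 427.72683804232105, 'fy': 427.72683804232105, 'cx': 278.7511970663799, 'cy': 216.63452998256247, 'xyz': array([ 477.97858592,   26.90737299, 1278.22744117]), 'rotation': array([-0.69862358, -0.0243795 ,  0.01667234,  0.71487954])}
{'fx': 325.19226210127806, 'fy': 325.19226210127806, 'cx': 282.6119454806478, 'cy': 204.06134103275343, 'hand_eye': array([[ 5.09467259e-04,  9.60803215e-01,  2.77230811e-01,
         6.89953649e+01],
       [ 9.99999846e-01, -4.28590303e-04, -3.52328225e-04,
        -4.08697903e-01],
       [-2.19699654e-04,  2.77230948e-01, -9.60803285e-01,
        -1.23971152e+02],
       [ 0.00000000e+00,  0.00000000e+00,  0.00000000e+00,
         1.00000000e+00]])}
```

View pics/s0.png

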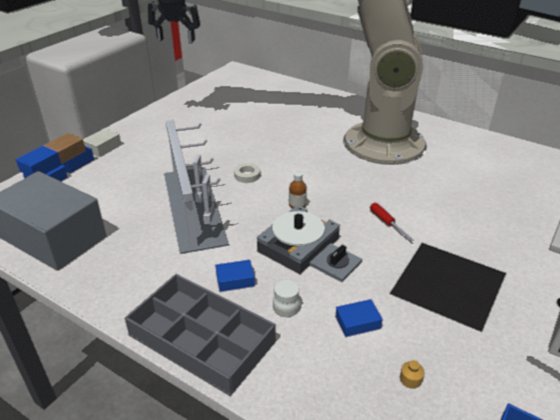

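View pics/t0.png

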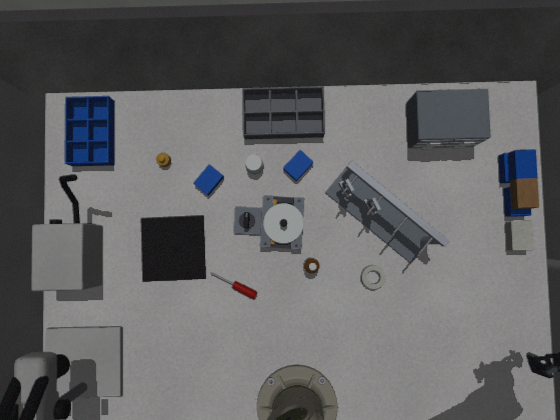

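The scene picture shows the stand (about 195,190) with carriers on the near hooks, the covered cassette (298,235) and its knob (340,257), and the mat (450,285). In the top picture the carriers are at about (345,187) and (372,205), the cover knob at (284,223), the clamp knob at (246,220) and the mat at (173,248). Next I'll bring the wrist camera over the work.

```bash
cat >> h.py <<'E'
def ray(d,uv,pose=None):
    """origins, unit dirs in world for pixels uv (n,2)"""
    uv=np.atleast_2d(np.asarray(uv,float)); x=(uv[:,0]-d['cx'])/d['fx']; y=(uv[:,1]-d['cy'])/d['fy']
    if 'hand_eye' in d:
        r=np.hypot(x,y); s=np.where(r>1e-9,np.sin(r)/np.maximum(r,1e-9),1)
        v=np.c_[x*s,-y*s,-np.cos(r)]; H=d['hand_eye']; p,q=d['pose']; Q=quat(q)
        return Q.apply(H[:3,3])+p, Q.apply(v@H[:3,:3].T)
    v=np.c_[x,-y,-np.ones_like(x)]; return np.asarray(d['xyz']), quat(d['rotation']).apply(v)
def plane(d,uv,z):
    o,v=ray(d,uv); return o+v*((z-o[2])/v[:,2])[:,None]
def proj(d,P):
    P=np.atleast_2d(np.asarray(P,float))
    if 'hand_eye' in d:
        p,q=d['pose']; H=d['hand_eye']; c=(quat(q).inv().apply(P-p)-H[:3,3])@H[:3,:3]
        t=np.arctan2(np.hypot(c[:,0],c[:,1]),-c[:,2])/np.hypot(c[:,0],c[:,1])
        return np.c_[d['cx']+d['fx']*t*c[:,0], d['cy']-d['fy']*t*c[:,1]]
    c=quat(d['rotation']).inv().apply(P-d['xyz']); return np.c_[d['cx']-d['fx']*c[:,0]/c[:,2], d['cy']+d['fy']*c[:,1]/c[:,2]]
def tri(views):
    """views: list of (d,uv) -> point, residual mm"""
    A=[];b=[]
    for d,uv in views:
        o,v=ray(d,uv); v=v[0]/np.linalg.norm(v[0]); M=np.eye(3)-np.outer(v,v); A.append(M); b.append(M@o)
    x,*_=np.linalg.lstsq(np.vstack(A),np.hstack(b),rcond=None); return x, np.linalg.norm(np.vstack(A)@x-np.hstack(b))
def load(f): return np.load('pics/'+f+'.npy',allow_pickle=True).item()
def wrist(f):
    s=state(); d=get_image('wrist'); d['pose']=(s['ee_pos'],s['tcp_rot'])
    cv2.imwrite('pics/'+f+'.png',d['img'][:,:,::-1]); np.save('pics/'+f+'.npy',d,allow_pickle=True); return d
def psi():
    s=state(); a=quat(s['tcp_rot']).as_matrix(); return s['ee_pos'].round(1), np.degrees(np.arctan2(a[1,0],a[0,0])).round(2), s['wrist_force'].round(1), round(s['time'],1), round(s['gripper_width'],1)
E
python3 -m inch '[0,0,-25,0,0,6.5, 0,0,-25,0,0,6.5, 0,0,-25,0,0,6.6, 30,-20,0,0,0,0, 30,-30,0,0,0,0]' 
python3 -m inch '[30,-40,0,0,0,0, 20,-45,0,0,0,0, 20,-45,0,0,0,0, 0,-45,0,0,0,0, 0,-45,0,0,0,0]'
python3 -m inch '[0,0,0,0,0,0,0,0,0,0,0,0]'
python3 - <<'E'
from h import *
t=load('t0');s=load('s0')
print('mat',plane(t,[(142,217),(204,216),(206,279),(143,282)],4),'cover knob',plane(t,[(284,223)],75),'clampknob',plane(t,[(246,220)],42))
print(psi()); wrist('w1')
E
```

```text
time: 0.65
ee_pos: [268.7, -539.8, 325.1]
tcp_rot: [0.001, 1.0, -0.002, -0.0]
wrist_force: [1.3, -0.2, 0.1]
gripper_width: 85.3
gripper_force: 0.0
time: 1.15
ee_pos: [339.9, -316.6, 324.5]
tcp_rot: [-0.0, 1.0, 0.001, -0.0]
wrist_force: [0.1, 0.5, 0.0]
gripper_width: 85.4
gripper_force: 0.0
time: 1.35
ee_pos: [339.7, -318.0, 325.3]
tcp_rot: [0.0, 1.0, 0.001, 0.0]
wrist_force: [-0.7, -0.5, -0.4]
gripper_width: 85.4
gripper_force: 0.0
mat [[560.66896592 449.5016816    4.        ]
 [559.32404182 263.42222984   4.        ]
 [372.06147084 259.82506917   4.        ]
 [367.27391374 447.31191689   4.        ]] cover knob [[529.78104615  24.86759852  75.        ]] clampknob [[542.44517391 134.63853471  42.        ]]
(array([ 339.7, -318. ,  325.3]), np.float64(0.1), array([-0.7, -0.5, -0.4]), 1.4, 85.4)
```

View pics/w1.png

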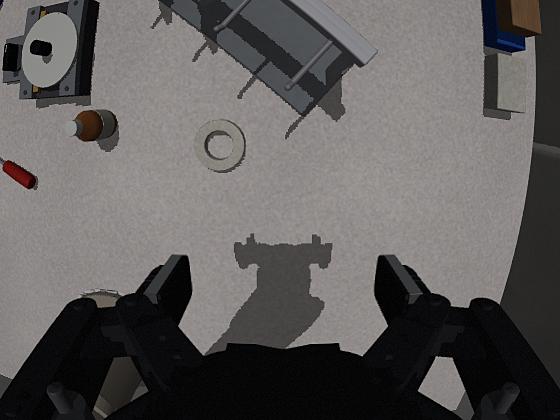

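The stand's two robot-left hooks are out of view. The cassette is at top left (50,50), its knob at (15,55), and the tape at (220,146). I'll move over the cassette and take two views.

```bash

python3 -m inch '[15,-45,0,0,0,0, 15,-45,0,0,0,0, 20,-45,0,0,0,0, 20,-45,0,0,0,0, 20,-45,0,0,0,0]' >/dev/null
python3 -m inch '[0,-25,0,0,0,0, 0,0,0,0,0,0, 0,0,0,0,0,0]'
python3 - <<'E'
from h import *
print(psi()); wrist('w2')
E
python3 -m inch '[0,-40,0,0,0,0, 0,-40,0,0,0,0, 0,-30,0,0,0,0, 0,0,0,0,0,0, 0,0,0,0,0,0]'
python3 - <<'E'
from h import *
print(psi()); a=load('w2'); b=wrist('w3')
im=np.hstack([a['img'][:280],b['img'][:280]])
cv2.imwrite('pics/w23.png',cv2.resize(np.vstack([a['img'][:260,80:480],b['img'][:260,80:480]]),(800,1040))[:,:,::-1])
i=cv2.imread('pics/w23.png'); cv2.imwrite('pics/w2c.png',i[:520]); cv2.imwrite('pics/w3c.png',i[520:])
E
```

```text
time: 2.2
ee_pos: [429.9, -70.0, 324.8]
tcp_rot: [-0.0, 1.0, -0.001, -0.0]
wrist_force: [-0.2, -0.6, -0.6]
gripper_width: 85.2
gripper_force: 0.0
(array([429.9, -70. , 324.8]), np.float64(-0.07), array([-0.2, -0.6, -0.6]), 2.2, 85.2)
time: 2.75
ee_pos: [430.0, 39.6, 324.9]
tcp_rot: [0.0, 1.0, -0.001, -0.0]
wrist_force: [-0.1, -1.2, 1.3]
gripper_width: 85.7
gripper_force: 0.0
(array([430. ,  39.6, 324.9]), np.float64(-0.11), array([-0.1, -1.2,  1.3]), 2.8, 85.7)
```

View pics/w2c.png

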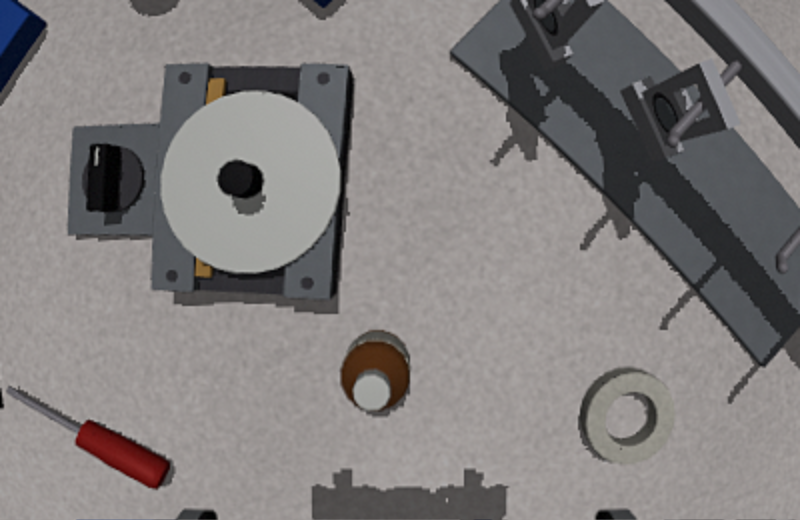

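View pics/w3c.png

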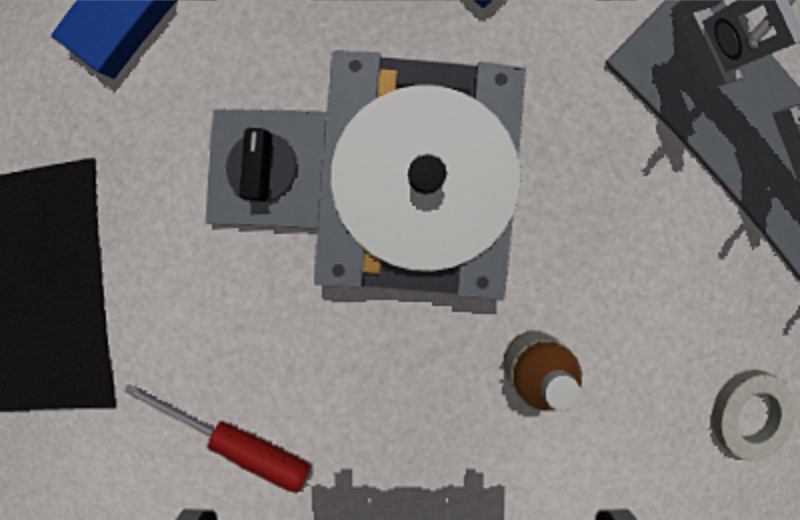

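Picture 1 (crop, half-pixel scale) shows two carriers, hanging on the stand's two +y hooks (560,20; 685,105). The other hooks are empty. The screws on the end blocks are at (185,77), (322,77), (172,275) and (306,283). In picture 2 they are at (355,65), (500,78), (338,270) and (482,282). The cover knob is at (427,172), the clamp bar at (257,165) and the mat's right edge runs from (95,158) to (116,406).

```bash
python3 - <<'E'
from h import *
a=load('w2');b=load('w3')
f=lambda p:(80+p[0]/2,p[1]/2)
A=[(185,77),(322,77),(172,275),(306,283)];B=[(355,65),(500,78),(338,270),(482,282)]
P=[]
for p,q in zip(A,B):
    x,r=tri([(a,f(p)),(b,f(q))]); print(x.round(1),r.round(1)); P.append(x)
print('ctr',np.mean(P,0), 'yaw', np.degrees(np.arctan2(P[0][1]-P[1][1]+P[2][1]-P[3][1],P[0][0]-P[1][0]+P[2][0]-P[3][0]))-90)
def blob(d,mask,box):
    m=np.zeros(mask.shape,np.uint8); x0,y0,x1,y1=box; m[y0:y1,x0:x1]=mask[y0:y1,x0:x1]
    n,l,s,c=cv2.connectedComponentsWithStats(m); i=1+np.argmax(s[1:,4]); return c[i],s[i],(l==i)
for nm,bx in (('cover',((150,40,255,140),(240,35,345,140))),):
    cs=[]
    for d,bb in zip((a,b),bx):
        im=d['img'].astype(int); w=((im.min(2)>165)&(im.max(2)-im.min(2)<25)).astype(np.uint8)
        w=cv2.morphologyEx(w,cv2.MORPH_OPEN,np.ones((5,5)))
        c,s,m=blob(d,w,bb); cnt=cv2.findContours(m.astype(np.uint8),0,1)[0][0]
        h=cv2.convexHull(cnt); pts=plane(d,h[:,0,:].astype(float),50)
        (x,y),r=cv2.minEnclosingCircle(pts[:,:2].astype(np.float32)); print('disc at z50',x,y,r)
        e=cv2.fitEllipse(h); cs.append(e[0])
    print('disc tri',tri([(a,cs[0]),(b,cs[1])]))
ks=[]
for d,bb in zip((a,b),((180,70,220,105),(275,70,310,105))):
    m=(d['img'].max(2)<40).astype(np.uint8); c,s,_=blob(d,m,bb); ks.append(c); print(s, plane(d,c,70))
print('knob',tri([(a,ks[0]),(b,ks[1])]))
# clamp knob bar top ends : white mark and bar
print('bar far end',tri([(a,f((96,147))),(b,f((254,131)))]))
E
```

```text
[601.5  70.   42.8] 0.2
[593.7 -19.3  44.4] 0.2
[471.5  81.2  42.1] 0.1
[463.8  -8.5  45.6] 0.3
ctr [532.62381589  30.87057271  43.72374233] yaw -4.92917002950756Traceback (most recent call last):
  File "<stdin>", line 17, in <module>
  File "<stdin>", line 11, in blob
    return _wrapfunc(a, 'argmax', axis=axis, out=out, **kwds)
    return bound(*args, **kwds)
ValueError: attempt to get argmax of an empty sequence
```

```bash
python3 - <<'E'
from h import *
a=load('w2');b=load('w3')
f=lambda p:(80+p[0]/2,p[1]/2)
print(b['img'][60,295],b['img'][225,200], a['img'][60,205],a['img'][225,200])
ks=[];cs=[]
for d,bb,sd in zip((a,b),((185,75,215,103),(278,75,306,92)),((190,110),(310,105))):
    im=d['img'].copy(); m=np.zeros((422,562),np.uint8)
    cv2.floodFill(im,m,sd,(0,0,0),(8,8,8),(8,8,8),cv2.FLOODFILL_FIXED_RANGE|cv2.FLOODFILL_MASK_ONLY|(255<<8))
    m=m[1:-1,1:-1]; cnt=max(cv2.findContours(m,0,1)[0],key=cv2.contourArea); h=cv2.convexHull(cnt)
    pts=plane(d,h[:,0,:].astype(float),50);c,r=cv2.minEnclosingCircle(pts[:,:2].astype(np.float32));print('disc',c,r)
    cs.append(cv2.fitEllipse(h)[0])
    x0,y0,x1,y1=bb; k=(d['img'][y0:y1,x0:x1].max(2)<45); v,u=np.nonzero(k); ks.append((u.mean()+x0,v.mean()+y0)); print('knob',u.min()+x0,u.max()+x0,v.min()+y0,v.max()+y0,plane(d,ks[-1],75))
print(tri([(a,cs[0]),(b,cs[1])]),tri([(a,ks[0]),(b,ks[1])]))
c=np.array([532.6,30.9]);Y=R.from_euler('z',-4.93,degrees=True)
K=np.r_[c,0]+Y.apply([0,105,42]); print('knob axis',K, 'expected px',proj(a,K),proj(b,K))
for d,bx in((a,(115,65,140,110)),(b,(195,60,217,104))):
    x0,y0,x1,y1=bx; k=(d['img'][y0:y1,x0:x1].max(2)<40).astype(np.uint8); print('bar',cv2.minAreaRect(np.argwhere(k)[:,::-1].astype(np.float32)+[x0,y0] if 0 else (np.argwhere(k)[:,::-1]+[x0,y0]).astype(np.float32)))
E
```

```text
[177 175 174] [132  36  32] [164 166 163] [152 147 145]
disc (528.7977294921875, 28.17938232421875) 56.929405212402344
knob 189 211 80 98 [[528.5451629   25.10429758  75.        ]]
disc (529.4466552734375, 27.204042434692383) 57.43148422241211
knob 284 302 78 91 [[530.79188634  27.34875681  75.        ]]
(array([528.45027599,  27.26223996,  45.84536643]), np.float64(0.1591395840651417)) (array([530.29163922,  27.08180256,  67.42624704]), np.float64(1.6150876699969388))
knob axis [541.62355264 135.51154572  42.        ] expected px [[127.34261328  88.06968633]] [[205.51128245  81.08910815]]
bar ((131.0, 89.0), (34.0, 16.0), 90.0)
bar ((207.5, 82.0), (36.0, 17.0), 90.0)
```

The cassette centre is at (532.6, 30.9) with yaw −4.9°. The cover is at (529, 27.5), disc top about 48, and the mat centre is about (465, 355). Now I'll grip the cover's knob.

```bash

python3 -m inch '[33,4,40,0,0,0, 33,4,40,0,0,0, 33,4,40,0,0,0, 0,0,40,0,0,0, 0,0,40,0,0,0]' 0 40
python3 -m inch '[0,0,20,0,0,0, 0,0,15,0,0,0, 0,0,10,0,0,0, 0,0,5,0,0,0, 0,0,0,0,0,0]'
python3 - <<'E'
from h import *
print(psi()); wrist('w4')
E
```

```text
time: 3.3
ee_pos: [525.4, 26.5, 127.1]
tcp_rot: [0.0, 1.0, -0.002, -0.001]
wrist_force: [0.6, -0.1, 0.6]
gripper_width: 42.6
gripper_force: 0.0
time: 3.8
ee_pos: [524.8, 28.6, 79.3]
tcp_rot: [0.0, 1.0, -0.001, -0.0]
wrist_force: [-0.0, 0.4, -0.0]
gripper_width: 42.7
gripper_force: 0.0
(array([524.8,  28.6,  79.3]), np.float64(-0.1), array([-0. ,  0.4, -0. ]), 3.8, 42.7)
```

View pics/w4.png

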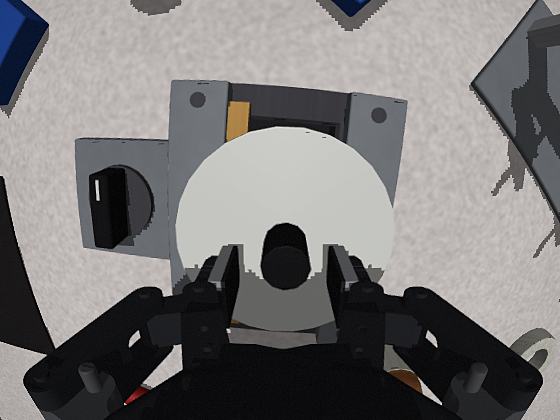

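The cover knob (285,258) stands between the pads, which are about 4 mm short in x. I'll correct that, go down and grip.

```bash

python3 -m inch '[4,0,4,0,0,0, 0,0,4,0,0,0, 0,0,0,0,0,0]'
python3 -m inch '[0,0,0,0,0,0, 0,0,0,0,0,0, 0,0,0,0,0,0, 0,0,0,0,0,0, 0,0,0,0,0,0]' -1 40
python3 -m inch '[0,0,-8,0,0,0, 0,0,-15,0,0,0, 0,0,-20,0,0,0, 0,0,-20,0,0,0, 0,0,0,0,0,0]'
python3 - <<'E'
from h import *
print(psi()); wrist('w5')
E
```

```text
time: 4.15
ee_pos: [528.8, 29.5, 71.4]
tcp_rot: [-0.0, 1.0, -0.0, -0.0]
wrist_force: [0.0, -0.2, 0.1]
gripper_width: 42.5
gripper_force: 0.0
time: 4.65
ee_pos: [529.0, 29.6, 71.9]
tcp_rot: [-0.0, 1.0, -0.0, 0.0]
wrist_force: [-0.4, 0.7, 3.2]
gripper_width: 20.5
gripper_force: 39.2
time: 5.15
ee_pos: [530.8, 30.0, 138.4]
tcp_rot: [-0.0, 1.0, -0.0, 0.003]
wrist_force: [0.5, -0.2, -2.6]
gripper_width: 20.4
gripper_force: 39.2
(array([530.8,  30. , 138.4]), np.float64(-0.01), array([ 0.5, -0.2, -2.6]), 5.2, 20.4)
```

```bash

python3 -m inch '[-5,-35,0,0,0,0, -10,-40,0,0,0,0, -10,-40,0,0,0,0, -10,-40,0,0,0,0, -10,-40,0,0,0,0]'
python3 -m inch '[-10,-40,0,0,0,0, -10,-40,0,0,0,0, 0,-40,0,0,0,0, 0,0,0,0,0,0, 0,0,0,0,0,0]'
python3 - <<'E'
from h import *
print(psi())
E
```

```text
time: 5.7
ee_pos: [482.8, 225.7, 133.8]
tcp_rot: [0.0, 1.0, -0.0, -0.001]
wrist_force: [0.5, -0.1, -1.1]
gripper_width: 20.7
gripper_force: 39.3
time: 6.2
ee_pos: [462.7, 345.5, 133.5]
tcp_rot: [0.0, 1.0, 0.001, -0.001]
wrist_force: [0.7, -1.1, -0.8]
gripper_width: 21.0
gripper_force: 39.5
(array([462.7, 345.5, 133.5]), np.float64(0.14), array([ 0.7, -1.1, -0.8]), 6.2, 21.0)
```

```bash

python3 -m inch '[0,-8,30,0,0,0, 0,0,30,0,0,0, 0,0,25,0,0,0, 0,0,12,0,0,0, 0,0,0,0,0,0]'
python3 -m inch '[0,0,2,0,0,0, 0,0,2,0,0,0, 0,0,0,0,0,0]'
```

```text
time: 6.7
ee_pos: [463.4, 350.3, 35.7]
tcp_rot: [0.001, 1.0, -0.001, -0.001]
wrist_force: [-0.0, 0.3, -2.4]
gripper_width: 20.5
gripper_force: 39.7
time: 7.0
ee_pos: [464.5, 352.9, 34.6]
tcp_rot: [-0.0, 1.0, -0.0, 0.001]
wrist_force: [0.1, 0.6, -2.0]
gripper_width: 20.9
gripper_force: 39.7
```

```bash

python3 -m inch '[0,0,2,0,0,0, 0,0,1,0,0,0, 0,0,0,0,0,0]'
python3 -m inch '[0,0,0.5,0,0,0, 0,0,0,0,0,0]'
```

```text
time: 7.3
ee_pos: [464.4, 352.9, 32.0]
tcp_rot: [-0.0, 1.0, -0.0, 0.001]
wrist_force: [-1.8, -2.0, 7.7]
gripper_width: 20.4
gripper_force: 40.7
time: 7.5
ee_pos: [464.4, 352.9, 31.9]
tcp_rot: [-0.0, 1.0, -0.0, 0.001]
wrist_force: [-3.7, -4.2, 11.4]
gripper_width: 20.3
gripper_force: 41.2
```

```bash

python3 -m inch '[0,0,0,0,0,0, 0,0,0,0,0,0, 0,0,0,0,0,0, 0,0,-10,0,0,0, 0,0,-15,0,0,0]' 0 40
python3 -m inch '[0,0,-35,0,0,0, 0,0,-45,0,0,0, 0,0,-45,0,0,0, 10,35,-30,0,0,2.5, 10,40,0,0,0,2.5]' -0.2
python3 -m inch '[10,40,0,0,0,0, 10,40,0,0,0,0, 10,40,0,0,0,0, 0,0,0,0,0,0]'
python3 - <<'E'
from h import *
print(psi()); wrist('w6')
E
```

```text
time: 8.0
ee_pos: [463.4, 352.3, 55.3]
tcp_rot: [0.0, 1.0, -0.0, -0.001]
wrist_force: [0.9, -1.1, 0.6]
gripper_width: 42.5
gripper_force: 0.0
time: 8.5
ee_pos: [483.4, 280.3, 217.1]
tcp_rot: [-0.003, 0.999, -0.042, 0.004]
wrist_force: [1.0, -0.3, 0.2]
gripper_width: 34.0
gripper_force: 0.0
time: 8.9
ee_pos: [503.3, 148.1, 211.3]
tcp_rot: [0.001, 0.999, -0.048, 0.001]
wrist_force: [0.4, -0.4, -0.5]
gripper_width: 34.1
gripper_force: 0.0
(array([503.3, 148.1, 211.3]), np.float64(-5.55), array([ 0.4, -0.4, -0.5]), 8.9, 34.1)
```

View pics/w6.png

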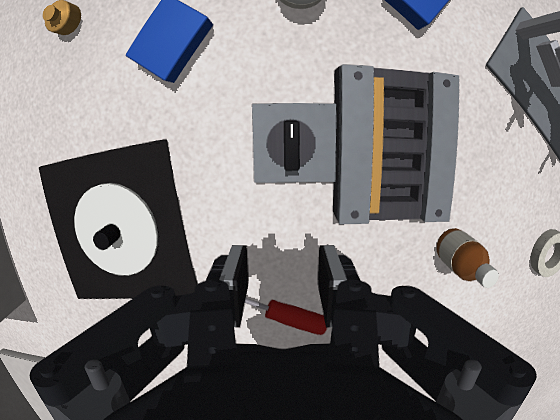

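The cover lies on the mat at (117,228). The four slots are uncovered, the bar knob is at (291,146) and the screws at (357,76), (446,82), (354,214) and (438,213).

```bash
python3 - <<'E'
from h import *
d=load('w6')
P=plane(d,[(357.5,76),(446,82.5),(354,214),(438,213)],44); print(P.round(1),P.mean(0))
v=P[0]-P[2]+P[1]-P[3]; print('yaw',np.degrees(np.arctan2(v[1],v[0])))
x0,y0,x1,y1=280,115,305,180; k=(d['img'][y0:y1,x0:x1].max(2)<45); q=np.argwhere(k)[:,::-1]+[x0,y0]; r=cv2.minAreaRect(q.astype(np.float32)); print(r,plane(d,r[0],42), plane(d,[(291,122)],42))
K=np.r_[532.6,30.9,0]+R.from_euler('z',-4.93,degrees=True).apply([0,105,42]); p,ps=psi()[:2]; a=np.radians(ps)
print('knob px',proj(d,K)); D=(K-p)[:2]; print('tool dx,dy',D@[np.cos(a),np.sin(a)],D@[np.sin(a),-np.cos(a)],p[2]-38, ps)
M=plane(d,[(40,169),(166,140),(198,290),(79,298)],4);print('mat',M.round(0),'cover',plane(d,[(117,229)],10))
E
```

```text
[[600.7  70.5  44. ]
 [594.2 -19.1  44. ]
 [472.1  81.7  44. ]
 [463.7  -8.3  44. ]] [532.68010396  31.17646747  44.        ]
yaw -4.841699240692129
((291.5, 145.0), (50.0, 15.0), 90.0) [[542.39328235 135.43374569  42.        ]] [[563.19472395 133.94741893  42.        ]]
knob px [[291.49260623 145.84875416]]
tool dx,dy 40.45535677050785 12.363447778897866 173.5 -5.36
mat [[553. 451.   4.]
 [559. 266.   4.]
 [380. 262.   4.]
 [369. 447.   4.]] cover [[467.53458289 345.24150012  10.        ]]
```

```bash

python3 -m inch '[20,6,30,0,0,-0.3, 20,6,40,0,0,0, 0,0,40,0,0,0, 0,0,20,0,0,0, 0,0,0,0,0,0]' -0.2 60
python3 - <<'E'
from h import *
print(psi()); p,ps=psi()[:2]; a=np.radians(ps); D=np.r_[541.8,135.6]-p[:2]; print(D@[np.cos(a),np.sin(a)],D@[np.sin(a),-np.cos(a)])
E
```

```text
time: 9.45
ee_pos: [538.2, 140.7, 77.8]
tcp_rot: [0.0, 0.999, -0.04, -0.003]
wrist_force: [0.6, -0.0, -0.6]
gripper_width: 33.8
gripper_force: 0.0
(array([538.2, 140.7,  77.8]), np.float64(-4.6), array([ 0.6, -0. , -0.6]), 9.4, 33.8)
3.997418476519579 4.79485615254297
```

```bash

python3 -m inch '[4,4.5,10,0,0,0.3, 0,0,15,0,0,0, 0,0,10,0,0,0, 0,0,4,0,0,0, 0,0,0,0,0,0]'
python3 -m inch '[0,0,0,0,0,0, 0,0,0,0,0,0, 0,0,0,0,0,0, 0,0,0,0,0,0]' -1 80
python3 - <<'E'
from h import *
print(psi())
E
```

```text
time: 9.95
ee_pos: [543.6, 134.9, 40.6]
tcp_rot: [0.0, 0.999, -0.044, -0.0]
wrist_force: [-0.2, -0.2, 0.0]
gripper_width: 33.8
gripper_force: 0.0
time: 10.35
ee_pos: [544.4, 135.6, 42.0]
tcp_rot: [-0.0, 0.999, -0.043, 0.001]
wrist_force: [-2.0, 2.6, 5.3]
gripper_width: 12.4
gripper_force: 79.9
(array([544.4, 135.6,  42. ]), np.float64(-4.98), array([-2. ,  2.6,  5.3]), 10.3, 12.4)
```

```bash

python3 -m inch '[0,0,0,0,0,0, 0,0,0,0,0,0, -2,0,2,0,0,0, 0,0,0,0,0,0]' -0.4
python3 -m inch '[0,0,0,0,0,0, 0,0,0,0,0,0, 0,0,0,0,0,0, 0,0,0,0,0,0]' -1 80
python3 -m inch '[0,0,0,0,0,-8, 0,0,0,0,0,-8, 0,0,0,0,0,-8]'
```

```text
time: 10.75
ee_pos: [541.5, 134.8, 38.7]
tcp_rot: [0.0, 0.999, -0.044, -0.0]
wrist_force: [-0.0, -0.2, -0.3]
gripper_width: 25.4
gripper_force: 0.0
time: 11.15
ee_pos: [541.9, 135.8, 39.3]
tcp_rot: [-0.0, 0.999, -0.043, -0.0]
wrist_force: [-1.2, 4.2, 1.8]
gripper_width: 12.0
gripper_force: 79.3
time: 11.45
ee_pos: [541.9, 135.2, 39.3]
tcp_rot: [-0.0, 0.986, 0.168, -0.0]
wrist_force: [-2.2, 2.0, 1.7]
gripper_width: 12.6
gripper_force: 79.4
```

```bash

python3 -m inch '[0,0,0,0,0,-8, 0,0,0,0,0,-8, 0,0,0,0,0,-8, 0,0,0,0,0,-8, 0,0,0,0,0,-8]'
python3 -m inch '[0,0,0,0,0,-8, 0,0,0,0,0,-4, 0,0,0,0,0,0, 0,0,0,0,0,0]'
python3 - <<'E'
from h import *
print(psi(),state()['torque'])
E
```

```text
time: 11.95
ee_pos: [542.6, 134.5, 39.3]
tcp_rot: [0.0, 0.869, 0.495, 0.0]
wrist_force: [0.6, 0.8, -0.6]
gripper_width: 12.3
gripper_force: 79.2
time: 12.35
ee_pos: [542.9, 134.4, 39.3]
tcp_rot: [0.0, 0.815, 0.579, 0.001]
wrist_force: [2.6, -0.0, -0.5]
gripper_width: 12.4
gripper_force: 79.6
(array([542.9, 134.4,  39.3]), np.float64(70.75), array([ 2.6, -0. , -0.5]), 12.3, 12.4) [ 0.17734362 -0.76379641 -0.77362475]
```

The knob has reached its released stop. I'll let go, rise, turn toward the stand's yaw and estimate where the stand is.

```bash

python3 -m inch '[0,0,0,0,0,0, 0,0,0,0,0,0, 0,0,-15,0,0,0, 0,0,-25,0,0,0, 0,0,-40,0,0,0]' -0.3 60
python3 -m inch '[0,0,-40,0,0,8.5, 0,0,-40,0,0,8.5, 0,0,-40,0,0,8.5, 0,0,-40,0,0,8.5, 0,0,-40,0,0,8.5]' 
python3 -m inch '[0,0,0,0,0,8.5, 0,0,0,0,0,8.5, 0,0,0,0,0,8.5, 0,0,0,0,0,8.5, 0,0,0,0,0,8.5]' 
python3 - <<'E'
from h import *
print(psi(),state()['qpos'].round(2))
t=load('t0'); print(plane(t,[(345,187),(372,205)],155), 'beam ends',plane(t,[(350,163),(445,243)],160)); d=load('w2'); f=lambda p:(80+p[0]/2,p[1]/2)
print('base corners',plane(d,[f((452,52)),f((765,363))],5))
E
```

```text
time: 12.85
ee_pos: [540.5, 134.7, 119.1]
tcp_rot: [-0.001, 0.814, 0.581, -0.002]
wrist_force: [0.6, -0.6, -0.2]
gripper_width: 29.9
gripper_force: 0.0
time: 13.35
ee_pos: [541.1, 135.5, 322.2]
tcp_rot: [0.0, 0.97, 0.244, 0.0]
wrist_force: [0.5, 0.2, -0.7]
gripper_width: 29.8
gripper_force: 0.0
time: 13.85
ee_pos: [541.4, 135.6, 320.3]
tcp_rot: [-0.0, 0.992, -0.124, 0.0]
wrist_force: [-1.2, -0.1, -1.2]
gripper_width: 30.1
gripper_force: 0.0
(array([541.4, 135.6, 320.3]), np.float64(-14.3), array([-1.2, -0.1, -1.2]), 13.8, 30.1) [ 0.23  0.28 -0.68  1.41  0.17  1.51 -2.26]
[[ 617.5775747  -137.98800073  155.        ]
 [ 568.31284791 -207.30027302  155.        ]] beam ends [[ 680.16219514 -152.40146614  160.        ]
 [ 464.44786254 -391.89688425  160.        ]]
base corners [[ 620.35190662 -101.90788394    5.        ]
 [ 406.98370945 -349.80489365    5.        ]]
```

```bash

python3 -m inch '[-5,45,0,0,0,0, -5,45,0,0,0,0, -5,45,0,0,0,0, -5,45,0,0,0,0, 0,30,0,0,0,0]' >/dev/null 
python3 -m inch '[0,0,0,0,0,0, 0,0,0,0,0,0]'
python3 - <<'E'
from h import *
print(psi());wrist('w7')
E
python3 -m inch '[9,36,0,0,0,0, 9,36,0,0,0,0, 9,36,0,0,0,0, 0,0,0,0,0,0, 0,0,0,0,0,0]'
python3 - <<'E'
from h import *
print(psi());a=load('w7');b=wrist('w8')
for n,d,c in(('w7c',a,(260,0)),('w8c',b,(200,0))):
    x,y=c; cv2.imwrite('pics/'+n+'.png',cv2.resize(d['img'][y:y+200,x:x+266],(798,600),interpolation=cv2.INTER_CUBIC)[:,:,::-1])
E
```

```text
time: 14.55
ee_pos: [471.5, -63.6, 320.1]
tcp_rot: [-0.0, 0.992, -0.122, 0.0]
wrist_force: [0.0, 1.1, 0.5]
gripper_width: 30.2
gripper_force: 0.0
(array([471.5, -63.6, 320.1]), np.float64(-14.06), array([0. , 1.1, 0.5]), 14.6, 30.2)
time: 15.1
ee_pos: [472.3, -174.1, 319.1]
tcp_rot: [-0.001, 0.993, -0.121, -0.0]
wrist_force: [0.2, 0.8, 0.3]
gripper_width: 29.4
gripper_force: 0.0
(array([ 472.3, -174.1,  319.1]), np.float64(-13.95), array([0.2, 0.8, 0.3]), 15.1, 29.4)
```

View pics/w7c.png

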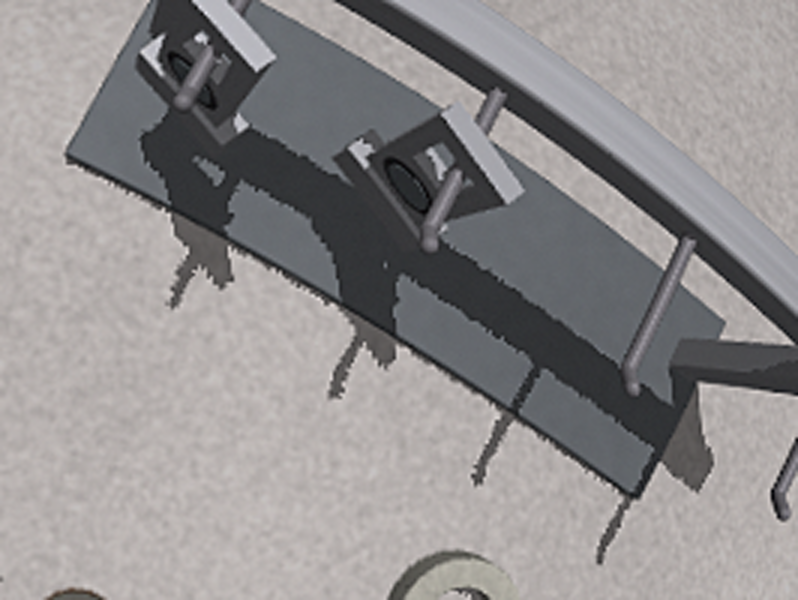

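View pics/w8c.png

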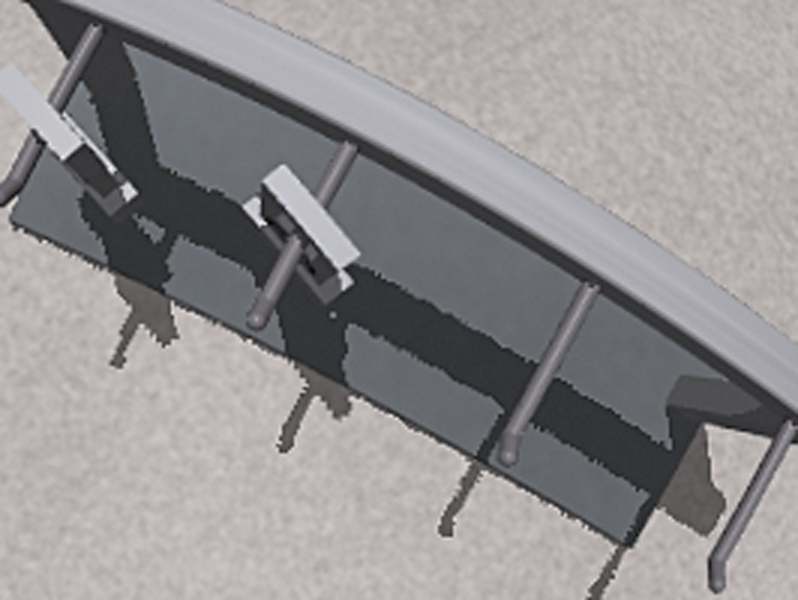

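Both pictures (3× crops) show exactly two carriers, on the two +y hooks. Carrier B's top-face corners are (443,113), (460,105), (524,190), (504,203) in the first and (263,178), (285,165), (360,255), (338,268) in the second. The hook tips are at (183,100), (430,240), (632,385) and at (2,193), (257,320), (508,455).

```bash
python3 - <<'E'
from h import *
a=load('w7');b=load('w8'); f=lambda p:(260+p[0]/3,p[1]/3); g=lambda p:(200+p[0]/3,p[1]/3)
for n,p,q in [('B',(443,113),(263,178)),('B',(460,105),(285,165)),('B',(524,190),(360,255)),('B',(504,203),(338,268)),
 ('tipA',(183,100),(2,193)),('tipB',(430,240),(257,320)),('tipC',(632,385),(508,455)),('rootC',(690,240),(592,287)),('rootB',(500,92),(350,145)),('Aright',(275,57),(85,142)),('Aright2',(246,73),(67,158)),
 ('footB',(350,285-130),(250,208))]:
    x,r=tri([(a,f(p)),(b,g(q))]); print(n,x.round(1),round(r,1))
for p in((443,113),(460,105),(524,190),(504,203),(275,57),(246,73)): print(plane(a,f(p),164).round(1))
for p in((263,178),(285,165),(360,255),(338,268),(85,142),(67,158)): print(plane(b,g(p),164).round(1))
E
```

```text
B [ 582.6 -206.2  165.2] 0.3
B [ 584.9 -213.2  163.7] 0.6
B [ 555.4 -227.4  164.7] 0.4
B [ 552.8 -220.7  162.2] 0.2
tipA [ 601.1 -131.4  154.4] 0.2
tipB [ 544.4 -194.8  158.4] 1.0
tipC [ 488.3 -258.9  157.5] 0.3
rootC [ 532.8 -298.2  150.6] 0.2
rootB [ 589.3 -234.4  151.6] 0.1
Aright [ 607.3 -160.   162.2] 0.2
Aright2 [ 606.2 -152.6  152.5] 0.0
footB [ 586.1 -203.6   75.3] 1.1
[[ 582.6 -206.7  164. ]]
[[ 584.5 -213.   164. ]]
[[ 555.8 -227.8  164. ]]
[[ 552.6 -219.8  164. ]]
[[ 607.  -159.5  164. ]]
[[ 603.6 -149.7  164. ]]
[[ 583.  -206.2  164. ]]
[[ 585.3 -213.2  164. ]]
[[ 555.1 -227.5  164. ]]
[[ 552.8 -220.5  164. ]]
[[ 606.7 -160.2  164. ]]
[[ 603.6 -154.1  164. ]]
```

Carrier B's top is centred at (569, −217), z 164, yaw −64°. The stand's yaw is −41.5°, so B hangs turned. I'll align with it and approach.

```bash

python3 -m inch '[0,0,0,0,0,8.4, 0,0,0,0,0,8.4, 0,0,0,0,0,8.4, 0,0,0,0,0,8.4, 0,0,0,0,0,8.4]' 0.12 60
python3 -m inch '[0,0,0,0,0,8.3, 27,-23,0,0,0,0, 27,-23,0,0,0,0, 27,-23,40,0,0,0, 0,0,0,0,0,0]' 
python3 - <<'E'
from h import *
print(psi(),state()['qpos'].round(2))
p,ps=psi()[:2]; a=np.radians(ps); D=np.r_[569,-216.9]-p[:2]; print(D@[np.cos(a),np.sin(a)],D@[np.sin(a),-np.cos(a)])
wrist('w9')
E
```

```text
time: 15.65
ee_pos: [472.5, -172.5, 319.5]
tcp_rot: [-0.0, 0.882, -0.47, 0.0]
wrist_force: [0.1, -0.2, -0.1]
gripper_width: 47.9
gripper_force: 0.0
time: 16.15
ee_pos: [568.0, -215.6, 274.3]
tcp_rot: [-0.0, 0.847, -0.531, -0.005]
wrist_force: [-1.2, -0.5, -1.5]
gripper_width: 48.0
gripper_force: 0.0
(array([ 568. , -215.6,  274.3]), np.float64(-64.14), array([-1.2, -0.5, -1.5]), 16.1, 48.0) [ 0.59  0.37 -0.38  1.36  0.13  1.45 -2.48]
1.6059949285263833 -0.33283673106730066
```

View pics/w9.png

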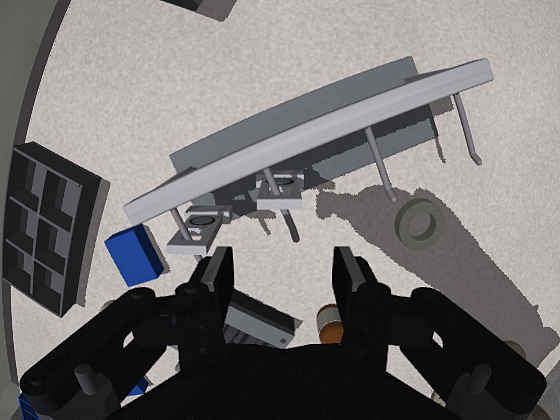

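Carrier B (280,195) is square to the tool and centred between the pads, and carrier A is at (195,240). I'll go down.

```bash

python3 -m inch '[1.5,0,30,0,0,0, 0,0,30,0,0,0, 0,0,25,0,0,0, 0,0,15,0,0,0, 0,0,0,0,0,0]'
python3 - <<'E'
from h import *
print(psi());d=wrist('w10')
cv2.imwrite('pics/w10c.png',cv2.resize(d['img'][100:360,100:460],(792,572))[:,:,::-1])
E
```

```text
time: 16.7
ee_pos: [566.9, -217.1, 181.2]
tcp_rot: [0.0, 0.847, -0.531, -0.001]
wrist_force: [0.0, 0.2, 0.2]
gripper_width: 48.0
gripper_force: 0.0
(array([ 566.9, -217.1,  181.2]), np.float64(-64.21), array([0. , 0.2, 0.2]), 16.7, 48.0)
```

View pics/w10c.png

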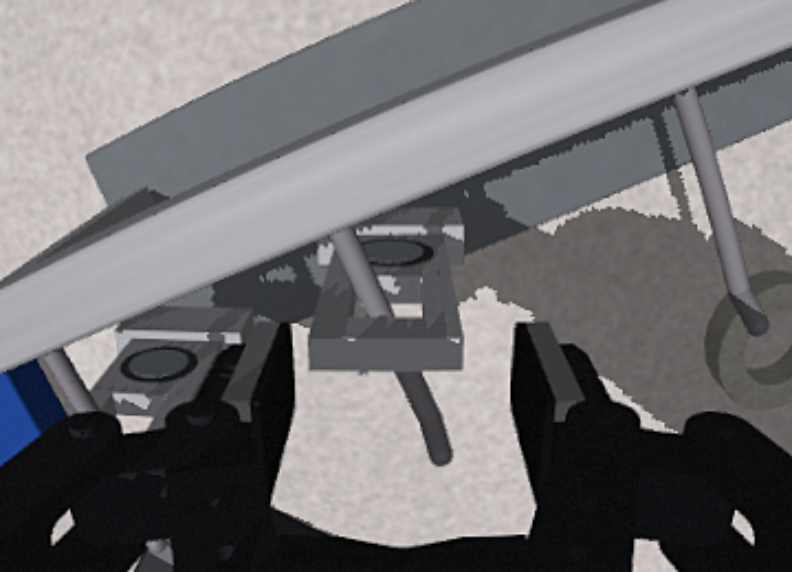

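The carrier top spans (310–463, 338–370) in the crop, while the pads' middle is at about 402. It sits a few mm to tool −y, so I'll compute the shift.

```bash
python3 - <<'E'
from h import *
d=load('w10'); P=plane(d,[(100+x/2.2,100+y/2.2) for x,y in((309,341),(462,338),(309,370),(463,370))],164); p,q=d['pose']
print(P.round(1)); t=quat(q).inv().apply(P-p); print(t.round(1),t.mean(0).round(1))
E
```

```text
[[ 585.6 -212.1  164. ]
 [ 556.  -227.3  164. ]
 [ 582.8 -205.5  164. ]
 [ 552.1 -220.4  164. ]]
[[  3.6 -19.   17.1]
 [  4.4  14.3  17.2]
 [ -3.6 -19.4  17.2]
 [ -3.5  14.8  17.2]] [ 0.2 -2.3 17.2]
```

```bash

python3 -m inch '[0,-2.5,8,0,0,0, 0,0,13,0,0,0, 0,0,12,0,0,0, 0,0,0,0,0,0]'
python3 -m inch '[0,0,0,0,0,0, 0,0,0,0,0,0, 0,0,0,0,0,0, 0,0,0,0,0,0]' -1 60
python3 - <<'E'
from h import *
print(psi())
E
```

```text
time: 17.15
ee_pos: [568.6, -217.3, 146.2]
tcp_rot: [0.0, 0.847, -0.532, -0.002]
wrist_force: [-0.2, 0.1, 0.3]
gripper_width: 47.7
gripper_force: 0.0
time: 17.55
ee_pos: [570.0, -217.7, 149.1]
tcp_rot: [-0.0, 0.847, -0.532, 0.0]
wrist_force: [-0.5, -0.0, 0.1]
gripper_width: 33.2
gripper_force: 59.5
(array([ 570. , -217.7,  149.1]), np.float64(-64.32), array([-0.5, -0. ,  0.1]), 17.6, 33.2)
```

```bash

python3 -m inch '[0,0,-5,0,0,0, 0,0,-5,0,0,0, 0,0,-5,0,0,0, 0,0,0,0,0,0]'
python3 -m inch '[0,0,0,0,0,-6, 0,0,0,0,0,-6, 0,0,0,0,0,-6, 0,0,0,0,0,-4.8, 0,0,0,0,0,0]'
python3 - <<'E'
from h import *
print(psi())
E
```

```text
time: 17.95
ee_pos: [570.5, -217.8, 165.1]
tcp_rot: [-0.0, 0.847, -0.532, 0.001]
wrist_force: [0.8, 0.0, -0.5]
gripper_width: 33.0
gripper_force: 59.5
time: 18.45
ee_pos: [569.8, -217.7, 163.7]
tcp_rot: [-0.0, 0.935, -0.354, -0.0]
wrist_force: [-0.3, 0.3, -0.3]
gripper_width: 32.6
gripper_force: 59.5
(array([ 569.8, -217.7,  163.7]), np.float64(-41.45), array([-0.3,  0.3, -0.3]), 18.4, 32.6)
```

```bash

python3 -m inch '[-15,0,0,0,0,0, -20,0,0,0,0,0, -25,0,0,0,0,0, -25,0,0,0,0,0, -15,0,0,0,0,0]'
python3 -m inch '[0,0,-20,0,0,0, 0,0,-20,0,0,0, 0,0,0,0,0,0]'
python3 - <<'E'
from h import *
print(psi(),state()['qpos'].round(2));d=wrist('w11')
cv2.imwrite('pics/w11c.png',cv2.resize(np.hstack([d['img'][100:360,100:460]]),(792,572))[:,:,::-1])
E
```

```text
time: 18.95
ee_pos: [493.9, -150.0, 163.8]
tcp_rot: [-0.0, 0.935, -0.355, -0.0]
wrist_force: [0.3, 0.0, -0.1]
gripper_width: 32.7
gripper_force: 59.6
time: 19.25
ee_pos: [496.5, -151.5, 206.7]
tcp_rot: [-0.0, 0.935, -0.356, 0.003]
wrist_force: [0.4, 0.3, -0.2]
gripper_width: 33.5
gripper_force: 59.7
(array([ 496.5, -151.5,  206.7]), np.float64(-41.65), array([ 0.4,  0.3, -0.2]), 19.2, 33.5) [ 0.67  0.21 -0.5   1.71  0.11  1.24 -2.15]
```

View pics/w11c.png

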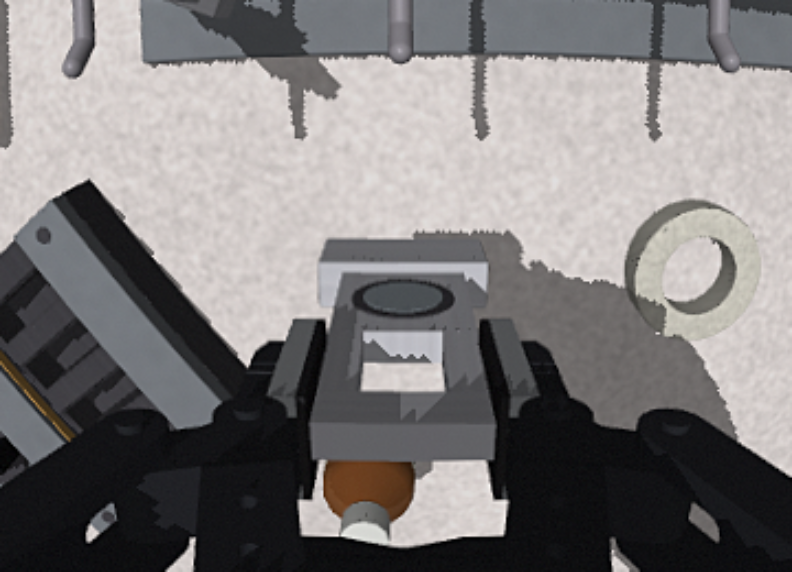

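Carrier B is held between the pads (top face 311–495, 425–460; foot 320–487, 238–305). I'll check its tilt and depth in the grip, and locate carrier A.

```bash
python3 - <<'E'
from h import *
d=load('w11'); p,q=d['pose']
def chk(px,z):
    u=(100+px[0]/2.2,100+px[1]/2.2); return quat(q).inv().apply(plane(d,u,p[2]-z)-p)[0].round(1)
for px,z in(((320,240),88),((487,240),88),((318,262),64),((488,262),64),((318,305),64),((488,303),64),((311,460),-16),((495,458),-16),((316,425),-16),((492,422),-16)): print(px,z,chk(px,z))
c=np.r_[532.65,31.05,0]; Y=R.from_euler('z',-4.9,degrees=True)
for i,x in enumerate((-48,-16,16,48)): print('slot',i,(c+Y.apply([x,0,0])).round(1))
E
```

```text
(320, 240) 88 [  4.6 -24.4  88.1]
(487, 240) 88 [ 4.6 27.5 88. ]
(318, 262) 64 [  5.5 -22.4  64.1]
(488, 262) 64 [ 5.5 25.  64. ]
(318, 305) 64 [ -7.4 -22.8  64. ]
(488, 303) 64 [-6.8 25.5 63.9]
(311, 460) -16 [ -5.4 -15.5 -16. ]
(495, 458) -16 [ -5.   17.8 -16.1]
(316, 425) -16 [  2.2 -14.2 -16. ]
(492, 422) -16 [  2.8  16.8 -16. ]
slot 0 [484.8  35.2   0. ]
slot 1 [516.7  32.4   0. ]
slot 2 [548.6  29.7   0. ]
slot 3 [580.5  26.9   0. ]
```

The carrier sits straight in the grip, offset about (−0.9, +1.2) in tool axes as the camera sees it. Now to slot 2.

```bash

python3 -m inch '[0,0,-5,0,0,-8.3, 0,0,-5,0,0,-8.3, 0,0,-5,0,0,-8.3, 0,0,-5,0,0,-8.3, 0,0,0,0,0,-3.5]' >/dev/null
python3 -m inch '[7,-37,0,0,0,0, 7,-37,0,0,0,0, 7,-37,0,0,0,0, 7,-37,0,0,0,0, 7,-37,0,0,0,0]'  >/dev/null
python3 -m inch '[0,0,0,0,0,0, 0,0,0,0,0,0]'
cat >> h.py <<'E'
def to(x,y,ang):
    p,ps=psi()[:2]; a=np.radians(ps); D=np.r_[x,y]-p[:2]; print(psi()); print('dx %.1f dy %.1f wz %.1f'%(D@[np.cos(a),np.sin(a)],D@[np.sin(a),-np.cos(a)],ps-ang))
E
python3 - <<'E'
from h import *
to(549.6,30.8,-4.9); wrist('w12')
E
```

```text
time: 20.5
ee_pos: [545.0, 31.2, 222.6]
tcp_rot: [-0.0, 0.999, -0.041, -0.001]
wrist_force: [0.3, -1.3, -1.1]
gripper_width: 33.0
gripper_force: 59.9
(array([545. ,  31.2, 222.6]), np.float64(-4.73), array([ 0.3, -1.3, -1.1]), 20.5, 33.0)
dx 4.6 dy 0.0 wz 0.2
```

```bash

python3 -m inch '[4,0,25,0,0,0.2, 0,0,25,0,0,0, 0,0,20,0,0,0, 0,0,10,0,0,0, 0,0,0,0,0,0]' >/dev/null
python3 -m inch '[0,0,0,0,0,0, 0,0,0,0,0,0]'
python3 - <<'E'
from h import *
to(549.6,30.8,-4.9); d=wrist('w13')
cv2.imwrite('pics/w13c.png',cv2.resize(d['img'][60:320,100:460],(792,572),interpolation=cv2.INTER_CUBIC)[:,:,::-1])
E
```

```text
time: 21.25
ee_pos: [550.2, 29.6, 145.0]
tcp_rot: [-0.0, 0.999, -0.044, 0.001]
wrist_force: [0.8, -0.6, -0.4]
gripper_width: 33.1
gripper_force: 59.9
(array([550.2,  29.6, 145. ]), np.float64(-5.05), array([ 0.8, -0.6, -0.4]), 21.2, 33.1)
dx -0.7 dy -1.1 wz -0.1
```

View pics/w13c.png

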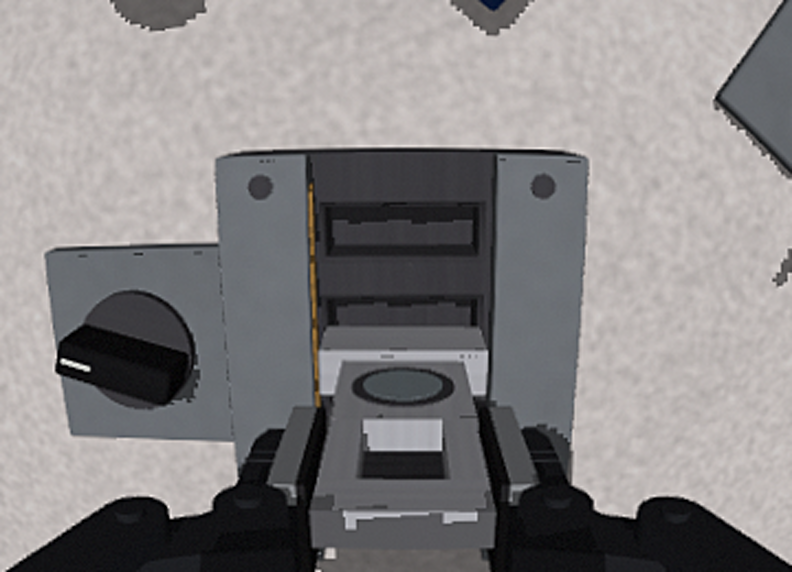

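The knob reads released and the bar is clear. The slot 3 mouth is at (326–482, 203–255), slot 2's far edge at v=296 and the foot at (320–487, 327–395). I'll check the relative offset.

```bash
python3 - <<'E'
from h import *
d=load('w13'); p,q=d['pose']
def chk(px,z):
    u=(100+px[0]/2.2,60+px[1]/2.2); return quat(q).inv().apply(plane(d,u,z)-p)[0].round(1)
print('slot3 outer',[chk(x,32) for x in((319,203),(485,203),(319,255),(487,254))])
print('slot2 far',[chk(x,32) for x in((319,296),(487,294))])
print('foot bottom front',[chk(x,p[2]-88) for x in((322,327),(487,327))],'foot top back',[chk(x,p[2]-64) for x in((319,396),(488,395))],[chk(x,p[2]-64) for x in((319,350),(488,350))])
print('screws', [chk(x,44) for x in((260,187),(543,186))])
E
```

```text
slot3 outer [array([ 40.1, -27.4, 113.1]), array([ 40.2,  28. , 113.1]), array([ 22.4, -27.8, 113.1]), array([ 22.8,  29.1, 113. ])]
slot2 far [array([  8.1, -28.2, 113. ]), array([  8.8,  29.5, 113. ])]
foot bottom front [array([  4.5, -24.5,  88. ]), array([ 4.6, 26.8, 88. ])] foot top back [array([ -8.7, -23.3,  64. ]), array([-8.4, 24.8, 64. ])] [array([  5.1, -22.8,  64. ]), array([ 5.1, 24.3, 64. ])]
screws [array([ 47.1, -44.9, 101.1]), array([ 47.4,  45.2, 101.1])]
```

```bash

python3 -m inch '[1,-0.5,10,0,0,0, 0,0,10,0,0,0, 0,0,4,0,0,0, 0,0,2,0,0,0, 0,0,0,0,0,0]'
python3 -m inch '[0,0,3,0,0,0, 0,0,3,0,0,0, 0,0,0,0,0,0]'
```

```text
time: 21.8
ee_pos: [550.2, 30.2, 117.3]
tcp_rot: [-0.0, 0.999, -0.044, -0.0]
wrist_force: [0.1, 0.7, -0.6]
gripper_width: 33.0
gripper_force: 59.9
time: 22.1
ee_pos: [550.2, 30.1, 111.4]
tcp_rot: [-0.0, 0.999, -0.044, -0.0]
wrist_force: [1.0, 0.8, -0.5]
gripper_width: 33.0
gripper_force: 59.9
```

Foot is entering freely.

```bash

python3 -m inch '[0,0,4,0,0,0, 0,0,4,0,0,0, 0,0,4,0,0,0, 0,0,0,0,0,0]'
python3 -m inch '[0,0,2,0,0,0, 0,0,1,0,0,0, 0,0,0,0,0,0]'
```

```text
time: 22.5
ee_pos: [550.0, 30.1, 99.0]
tcp_rot: [-0.0, 0.999, -0.044, -0.001]
wrist_force: [0.5, 0.3, -0.6]
gripper_width: 32.6
gripper_force: 59.9
time: 22.8
ee_pos: [550.4, 30.1, 96.7]
tcp_rot: [-0.0, 0.999, -0.044, -0.0]
wrist_force: [0.1, -0.4, -0.4]
gripper_width: 32.7
gripper_force: 59.9
```

```bash

python3 -m inch '[0,0,1,0,0,0, 0,0,1,0,0,0, 0,0,0,0,0,0]'
python3 -m inch '[0,0,1,0,0,0, 0,0,0,0,0,0]'
python3 -m inch '[0,0,0.5,0,0,0, 0,0,0,0,0,0]'
```

```text
time: 23.1
ee_pos: [550.8, 30.2, 95.5]
tcp_rot: [0.0, 0.999, -0.044, 0.0]
wrist_force: [-1.2, -0.7, 5.0]
gripper_width: 32.9
gripper_force: 60.6
time: 23.3
ee_pos: [551.1, 30.1, 95.4]
tcp_rot: [0.0, 0.999, -0.044, 0.001]
wrist_force: [-4.5, -0.9, 13.1]
gripper_width: 32.9
gripper_force: 61.5
time: 23.5
ee_pos: [551.3, 30.2, 95.4]
tcp_rot: [0.0, 0.999, -0.044, 0.001]
wrist_force: [-5.6, -0.0, 17.6]
gripper_width: 33.0
gripper_force: 61.9
```

Carrier B is all the way down. I'll release it and go look at carrier A from two places.

```bash

python3 -m inch '[0,0,-1,0,0,0, 0,0,0,0,0,0, 0,0,0,0,0,0, 0,0,-15,0,0,0, 0,0,-20,0,0,0]' 0.12
python3 -m inch '[0,0,-40,0,0,0, 0,0,-45,0,0,0, 0,0,-45,0,0,0, 0,30,-30,0,0,5, 0,35,0,0,0,8]' >/dev/null
python3 -m inch '[0,30,0,0,0,8, 0,25,0,0,0,8, 0,0,0,0,0,8, 0,0,0,0,0,8, 0,0,0,0,0,0]' >/dev/null
python3 -m inch '[0,0,0,0,0,0]'
python3 - <<'E'
from h import *
print(psi(),state()['qpos'].round(2));wrist('w14')
E
python3 -m inch '[-15,30,0,0,0,0, -15,30,0,0,0,0, 0,0,0,0,0,0, 0,0,0,0,0,0]' >/dev/null
python3 - <<'E'
from h import *
print(psi());wrist('w15')
a=load('w14');b=load('w15')
i=np.vstack([d['img'][0:180,80:480] for d in(a,b)]); cv2.imwrite('pics/w1415.png',cv2.resize(i,(660,594),interpolation=cv2.INTER_CUBIC)[:,:,::-1])
E
```

```text
time: 24.0
ee_pos: [549.7, 30.2, 129.3]
tcp_rot: [-0.0, 0.999, -0.044, -0.001]
wrist_force: [0.5, -0.9, 0.1]
gripper_width: 47.9
gripper_force: 0.0
time: 25.1
ee_pos: [521.5, -84.9, 289.9]
tcp_rot: [-0.0, 0.907, -0.421, 0.0]
wrist_force: [0.7, -0.5, 0.1]
gripper_width: 47.4
gripper_force: 0.0
(array([521.5, -84.9, 289.9]), np.float64(-49.74), array([ 0.7, -0.5,  0.1]), 25.1, 47.4) [ 0.55  0.19 -0.53  1.55  0.1   1.42 -2.42]
(array([ 456.1, -100.9,  289.8]), np.float64(-49.92), array([ 0.1, -0.2,  0.2]), 25.6, 47.7)
```

View pics/w1415.png

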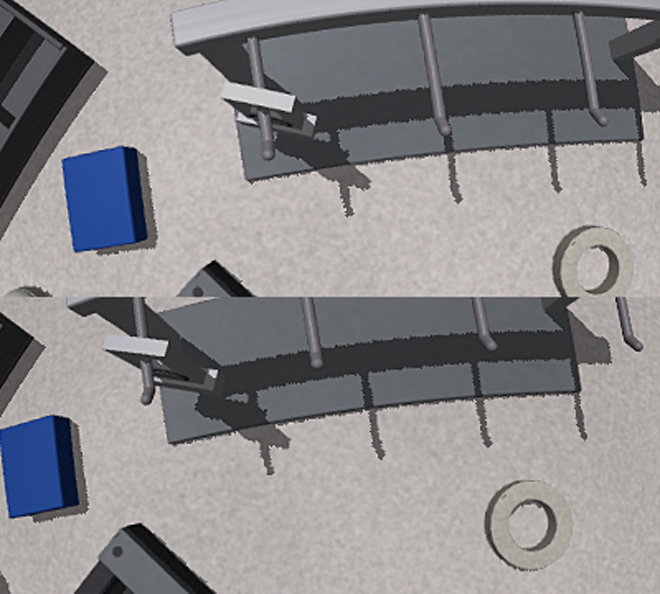

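In the upper view carrier A's top has corners (229,82), (299,95), (293,113), (222,98). In the lower view they are (108,334), (168,341), (166,356), (103,349).

```bash
python3 - <<'E'
from h import *
a=load('w14');b=load('w15'); f=lambda p:(80+p[0]/1.65,p[1]/1.65); g=lambda p:(80+p[0]/1.65,(p[1]-297)/1.65)
A=[(229,82),(299,95),(293,113),(222,98)];B=[(108,334),(168,341),(166,356),(103,349)]
for p,q in zip(A,B): print(tri([(a,f(p)),(b,g(q))])[0].round(1),plane(a,f(p),164).round(1),plane(b,g(q),164).round(1))
P=plane(a,[f(p) for p in A],164); v=P[0]-P[1]+P[3]-P[2]; y=np.degrees(np.arctan2(v[1],v[0]))-90; print(P.mean(0),y)
to(P.mean(0)[0],P.mean(0)[1],y)
E
```

```text
[ 634.6 -145.4  167.2] [[ 635.6 -145.7  164. ]] [[ 636.3 -145.1  164. ]]
[ 604.7 -159.9  169.6] [[ 605.8 -161.   164. ]] [[ 606.9 -159.5  164. ]]
[ 602.3 -152.9  164.7] [[ 602.4 -152.7  164. ]] [[ 602.7 -153.1  164. ]]
[ 633.1 -137.8  164.4] [[ 633.2 -137.8  164. ]] [[ 633.3 -137.7  164. ]]
[ 619.22961644 -149.29560093  164.        ] -63.55976185539568
(array([ 456.6, -100.6,  289.7]), np.float64(-49.9), array([ 0.1, -0.1,  0.4]), 25.6, 47.9)
dx 142.0 dy -93.0 wz 13.7
```

```bash

python3 -m inch '[36,-23,0,0,0,0, 36,-23,0,0,0,0, 36,-23,0,0,0,0, 34,-24,0,0,0,0, 0,0,20,0,0,7]' >/dev/null
python3 -m inch '[0,0,25,0,0,6.7, 0,0,25,0,0,0, 0,0,20,0,0,0, 0,0,15,0,0,0, 0,0,0,0,0,0]'
python3 -m inch '[0,0,0,0,0,0]' >/dev/null
python3 - <<'E'
from h import *
to(619.2,-149.3,-63.6);d=wrist('w16')
cv2.imwrite('pics/w16c.png',cv2.resize(d['img'][100:360,100:460],(792,572))[:,:,::-1])
E
```

```text
time: 26.6
ee_pos: [618.1, -149.1, 181.4]
tcp_rot: [0.0, 0.85, -0.527, -0.002]
wrist_force: [-1.0, -0.4, -0.2]
gripper_width: 47.7
gripper_force: 0.0
(array([ 619.3, -149.5,  184.6]), np.float64(-63.67), array([0.3, 0.9, 0.4]), 26.7, 48.0)
dx -0.2 dy 0.0 wz -0.1
```

View pics/w16c.png

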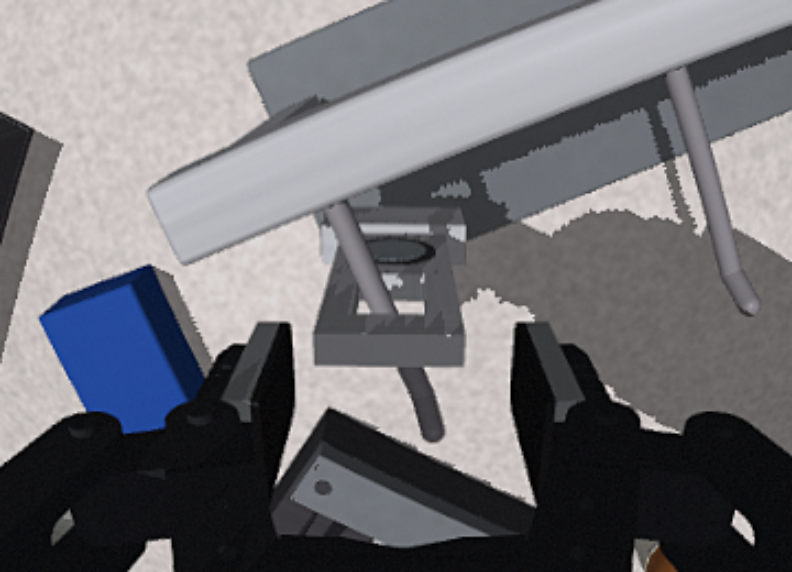

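Carrier A's top is at (313–465, 333–366). It needs the same −2.5 mm tool-y correction as before.

```bash

python3 -m inch '[0.5,-2.5,8,0,0,0, 0,0,14,0,0,0, 0,0,12,0,0,0, 0,0,0,0,0,0]'
python3 -m inch '[0,0,0,0,0,0, 0,0,0,0,0,0, 0,0,0,0,0,0, 0,0,0,0,0,0]' -1 60
```

```text
time: 27.15
ee_pos: [619.7, -149.0, 147.3]
tcp_rot: [0.001, 0.849, -0.528, -0.002]
wrist_force: [0.4, 0.1, -0.0]
gripper_width: 47.9
gripper_force: 0.0
time: 27.55
ee_pos: [621.4, -149.2, 150.6]
tcp_rot: [-0.0, 0.849, -0.528, 0.0]
wrist_force: [0.0, -0.6, -0.6]
gripper_width: 32.9
gripper_force: 59.5
```

```bash

python3 -m inch '[0,0,-5,0,0,0, 0,0,-5,0,0,0, 0,0,-5,0,0,0, 0,0,0,0,0,0]'
python3 -m inch '[0,0,0,0,0,-6, 0,0,0,0,0,-6, 0,0,0,0,0,-6, 0,0,0,0,0,-4, 0,0,0,0,0,0]'
python3 -m inch '[-15,0,0,0,0,0, -20,0,0,0,0,0, -25,0,0,0,0,0, -25,0,0,0,0,0, -15,0,0,0,0,0]'
python3 -m inch '[0,0,-20,0,0,0, 0,0,-25,0,0,0, 0,0,-15,0,0,0, 0,0,0,0,0,0]'
```

```text
time: 27.95
ee_pos: [621.8, -149.2, 166.6]
tcp_rot: [-0.0, 0.849, -0.528, 0.001]
wrist_force: [-1.0, 0.3, -0.6]
gripper_width: 33.0
gripper_force: 59.5
time: 28.45
ee_pos: [621.2, -149.2, 165.2]
tcp_rot: [-0.0, 0.935, -0.356, -0.0]
wrist_force: [-0.9, -0.0, -1.3]
gripper_width: 32.8
gripper_force: 59.5
time: 28.95
ee_pos: [545.4, -81.0, 165.4]
tcp_rot: [-0.0, 0.934, -0.357, -0.0]
wrist_force: [-0.1, 0.7, -1.4]
gripper_width: 33.2
gripper_force: 59.6
time: 29.35
ee_pos: [547.8, -82.5, 227.8]
tcp_rot: [-0.0, 0.934, -0.357, 0.002]
wrist_force: [0.8, 1.1, -1.0]
gripper_width: 33.0
gripper_force: 59.8
```

```bash

python3 -m inch '[0,0,0,0,0,-8.3, 0,0,0,0,0,-8.3, 0,0,0,0,0,-8.3, 0,0,0,0,0,-8.3, 0,0,0,0,0,-3.6]' >/dev/null
python3 -m inch '[8,-37,0,0,0,0, 8,-37,0,0,0,0, 9,-38,0,0,0,0, 0,0,0,0,0,0, 0,0,0,0,0,0]' 
python3 - <<'E'
from h import *
to(582.2,27.4,-4.9)
E
```

```text
time: 30.35
ee_pos: [580.6, 28.1, 224.0]
tcp_rot: [-0.0, 0.999, -0.042, -0.001]
wrist_force: [-1.3, -0.3, -1.9]
gripper_width: 32.8
gripper_force: 60.0
(array([580.6,  28.1, 224. ]), np.float64(-4.82), array([-1.3, -0.3, -1.9]), 30.4, 32.8)
dx 1.7 dy 0.6 wz 0.1
```

```bash

python3 -m inch '[1,0,25,0,0,0, 0,0,25,0,0,0, 0,0,20,0,0,0, 0,0,8,0,0,0, 0,0,0,0,0,0]' >/dev/null
python3 -m inch '[0,0,0,0,0,0, 0,0,0,0,0,0]'
python3 - <<'E'
from h import *
to(582.2,27.4,-4.9); d=wrist('w17')
cv2.imwrite('pics/w17c.png',cv2.resize(d['img'][60:320,100:460],(792,572),interpolation=cv2.INTER_CUBIC)[:,:,::-1])
E
```

```text
time: 31.05
ee_pos: [582.8, 26.6, 148.5]
tcp_rot: [-0.0, 0.999, -0.043, 0.001]
wrist_force: [-0.3, -0.3, -0.3]
gripper_width: 33.1
gripper_force: 60.0
(array([582.8,  26.6, 148.5]), np.float64(-4.94), array([-0.3, -0.3, -0.3]), 31.1, 33.1)
dx -0.7 dy -0.7 wz -0.0
```

View pics/w17c.png

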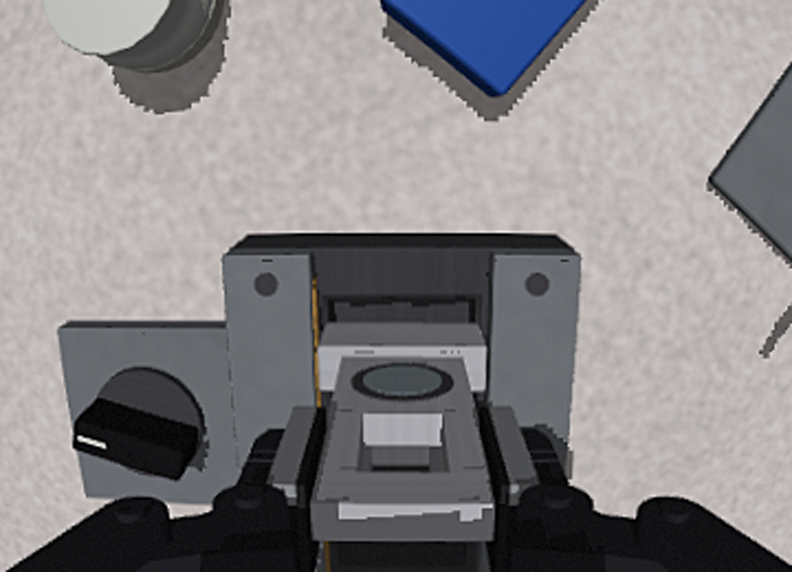

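The slot's far edge is at v≈297, the foot at (318–487, 322–391) and the screws at (266,284) and (537,284).

```bash
python3 - <<'E'
from h import *
d=load('w17'); p,q=d['pose']
def chk(px,z):
    u=(100+px[0]/2.2,60+px[1]/2.2); return quat(q).inv().apply(plane(d,u,z)-p)[0].round(1)
print('slot3 far',[chk(x,32) for x in((319,297),(483,297))])
for h in (85.5,88): print('foot bottom front',[chk(x,p[2]-h) for x in((322,322),(484,322))],'foot top back',[chk(x,p[2]-h+24) for x in((317,390),(487,390))],'front',[chk(x,p[2]-h+24) for x in((319,346),(487,346))])
print('screws', [chk(x,44) for x in((266,284),(537,284))])
E
```

```text
slot3 far [array([  6.8, -28.6, 116.6]), array([  6.8,  28.6, 116.5])]
foot bottom front [array([  6.9, -24.2,  85.5]), array([ 6.9, 25.5, 85.5])] foot top back [array([ -5.9, -23.5,  61.5]), array([-5.9, 24.1, 61.5])] front [array([  7.1, -22.5,  61.5]), array([ 7.1, 23.6, 61.5])]
foot bottom front [array([  6.2, -24.5,  88. ]), array([ 6.2, 25.8, 88. ])] foot top back [array([ -6.9, -23.8,  64. ]), array([-6.9, 24.5, 64. ])] front [array([  6.3, -22.8,  64. ]), array([ 6.3, 24. , 64. ])]
screws [array([ 14.4, -44.8, 104.6]), array([ 14.4,  45.2, 104.6])]
```

```bash

python3 -m inch '[-1.8,-0.4,10,0,0,0, 0,0,10,0,0,0, 0,0,6,0,0,0, 0,0,3,0,0,0, 0,0,0,0,0,0]'
python3 -m inch '[0,0,3,0,0,0, 0,0,3,0,0,0, 0,0,0,0,0,0]'
python3 -m inch '[0,0,3,0,0,0, 0,0,2,0,0,0, 0,0,0,0,0,0]'
```

```text
time: 31.6
ee_pos: [582.3, 27.4, 120.9]
tcp_rot: [0.0, 0.999, -0.043, 0.003]
wrist_force: [-2.3, -1.0, 19.7]
gripper_width: 33.1
gripper_force: 62.8
time: 31.9
ee_pos: [582.8, 27.3, 113.4]
tcp_rot: [-0.0, 0.999, -0.043, 0.003]
wrist_force: [7.7, -0.6, 2.7]
gripper_width: 32.7
gripper_force: 61.9
time: 32.2
ee_pos: [582.5, 27.2, 107.8]
tcp_rot: [-0.0, 0.999, -0.043, 0.002]
wrist_force: [5.9, 0.0, 2.6]
gripper_width: 33.1
gripper_force: 61.9
```

It caught the chamfer briefly and then entered, with a side force in +x. I'll ease +x and continue.

```bash

python3 -m inch '[0.8,0,0,0,0,0, 0,0,3,0,0,0, 0,0,3,0,0,0, 0,0,0,0,0,0]'
python3 -m inch '[0,0,3,0,0,0, 0,0,2,0,0,0, 0,0,0,0,0,0]'
```

```text
time: 32.6
ee_pos: [582.4, 27.1, 101.1]
tcp_rot: [-0.0, 0.999, -0.043, 0.001]
wrist_force: [5.2, -0.4, -0.5]
gripper_width: 32.6
gripper_force: 61.7
time: 32.9
ee_pos: [582.2, 27.2, 96.2]
tcp_rot: [-0.0, 0.999, -0.043, 0.001]
wrist_force: [5.8, -0.4, 1.1]
gripper_width: 32.9
gripper_force: 61.9
```

```bash

python3 -m inch '[0.7,0,1,0,0,0, 0,0,1,0,0,0, 0,0,0,0,0,0]'
python3 -m inch '[0,0,1,0,0,0, 0,0,0,0,0,0]'
python3 -m inch '[0,0,1,0,0,0, 0,0,0,0,0,0]'
```

```text
time: 33.2
ee_pos: [583.2, 27.2, 96.1]
tcp_rot: [0.0, 0.999, -0.043, 0.002]
wrist_force: [-0.2, -1.6, 17.0]
gripper_width: 33.1
gripper_force: 63.7
time: 33.4
ee_pos: [583.5, 27.2, 96.1]
tcp_rot: [0.0, 0.999, -0.043, 0.002]
wrist_force: [-2.7, -1.6, 24.3]
gripper_width: 33.0
gripper_force: 64.4
time: 33.6
ee_pos: [583.8, 27.2, 96.0]
tcp_rot: [0.0, 0.999, -0.043, 0.003]
wrist_force: [-4.0, -3.0, 30.0]
gripper_width: 32.9
gripper_force: 65.2
```

Bottomed. I'll release, rise and check both carriers.

```bash

python3 -m inch '[0,0,-2,0,0,0, 0,0,0,0,0,0, 0,0,0,0,0,0, 0,0,-15,0,0,0, 0,0,-20,0,0,0]' 0.12
python3 -m inch '[0,0,-30,0,0,0, 0,0,-40,0,0,0, 0,-30,-40,0,0,-8, 0,-30,-30,0,0,-8, -20,-20,0,0,0,-8]' >/dev/null
python3 -m inch '[-40,0,0,0,0,-4, 0,0,0,0,0,0, 0,0,0,0,0,0]'
python3 - <<'E'
from h import *
to(541.8,135.5,69.8); d=wrist('w18')
E
```

```text
time: 34.1
ee_pos: [580.7, 27.2, 128.8]
tcp_rot: [-0.0, 0.999, -0.043, -0.002]
wrist_force: [0.4, -0.0, -0.5]
gripper_width: 47.8
gripper_force: 0.0
time: 34.9
ee_pos: [521.0, 89.2, 270.1]
tcp_rot: [0.001, 0.98, 0.2, 0.0]
wrist_force: [-0.4, 0.2, 0.1]
gripper_width: 48.1
gripper_force: 0.0
(array([521. ,  89.2, 270.1]), np.float64(23.03), array([-0.4,  0.2,  0.1]), 34.9, 48.1)
dx 37.3 dy -34.5 wz -46.8
```

View pics/w18.png

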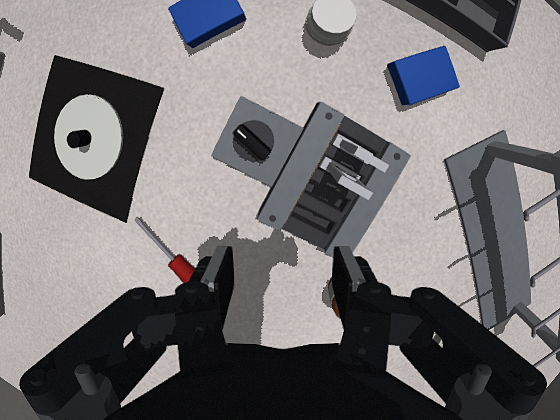

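Both carriers stand in their slots (350,150 and 348,180). The knob is still released (253,140) and the cover is on the mat (88,138). I have now viewed 17 pictures, which is over the limit of 14, so I'll view no more and rely on numbers. Next is locking the knob.

```bash

python3 -m inch '[19,-17,10,0,0,0, 18,-17,10,0,0,0, 0,0,10,0,0,-8, 0,0,10,0,0,-8, 0,0,10,0,0,-8]' -0.2 80 >/dev/null
python3 -m inch '[0,0,20,0,0,-8, 0,0,20,0,0,-8, 0,0,20,0,0,-6.8, 0,0,30,0,0,0, 0,0,0,0,0,0]'>/dev/null
python3 -m inch '[0,0,0,0,0,0, 0,0,0,0,0,0]'
python3 - <<'E'
from h import *
to(541.8,135.5,69.8); d=wrist('w19'); 
K=np.r_[541.8,135.5,42]; print('expected knob px',proj(d,K))
u,v=proj(d,K)[0].astype(int); x0,y0=u-45,v-45; k=(d['img'][y0:y0+90,x0:x0+90].max(2)<40).astype(np.uint8)
n,l,s,c=cv2.connectedComponentsWithStats(k); i=l[45,45]; print(i,s[i],c[i]+[x0,y0]); r=cv2.minAreaRect(np.argwhere(l==i)[:,::-1].astype(np.float32)+np.float32([x0,y0])); print(r, plane(d,r[0],42))
E
```

```text
time: 36.15
ee_pos: [543.3, 136.2, 130.9]
tcp_rot: [0.0, 0.82, 0.573, 0.001]
wrist_force: [-0.7, 0.0, 0.3]
gripper_width: 34.1
gripper_force: 0.0
(array([543.3, 136.2, 130.9]), np.float64(69.85), array([-0.7,  0. ,  0.3]), 36.1, 34.1)
dx -1.2 dy -1.2 wz 0.0
expected knob px [[282.47699729 217.47747749]]
8 [  15    7   42   68 1883] [277.14073287 211.97450876]
((272.29052734375, 212.31094360351562), (40.58563995361328, 67.30327606201172), 1.0609116554260254) [[536.51793823 141.41319497  42.        ]]
```

```bash

python3 -m inch '[-1,-1,30,0,0,0, 0,0,30,0,0,0, 0,0,18,0,0,0, 0,0,8,0,0,0, 0,0,0,0,0,0]'
python3 -m inch '[0,0,3,0,0,0, 0,0,0,0,0,0, 0,0,0,0,0,0]'
python3 - <<'E'
from h import *
to(541.8,135.5,69.8)
E
```

```text
time: 36.7
ee_pos: [541.0, 134.9, 43.4]
tcp_rot: [-0.0, 0.82, 0.573, -0.0]
wrist_force: [-0.3, -0.7, 0.9]
gripper_width: 34.2
gripper_force: 0.0
time: 37.0
ee_pos: [541.4, 135.1, 41.1]
tcp_rot: [0.0, 0.82, 0.573, 0.001]
wrist_force: [0.6, 0.4, 0.3]
gripper_width: 34.0
gripper_force: 0.0
(array([541.4, 135.1,  41.1]), np.float64(69.88), array([0.6, 0.4, 0.3]), 37.0, 34.0)
dx 0.5 dy 0.2 wz 0.1
```

```bash

python3 -m inch '[0,0,2,0,0,0, 0,0,0,0,0,0, 0,0,0,0,0,0, 0,0,0,0,0,0, 0,0,0,0,0,0]' -1 80
python3 -m inch '[0,0,0,0,0,8, 0,0,0,0,0,8, 0,0,0,0,0,8, 0,0,0,0,0,8, 0,0,0,0,0,8]'
python3 -m inch '[0,0,0,0,0,8, 0,0,0,0,0,8, 0,0,0,0,0,8, 0,0,0,0,0,8, 0,0,0,0,0,4]'
python3 -m inch '[0,0,0,0,0,0, 0,0,0,0,0,0]'
python3 - <<'E'
from h import *
print(psi(),state()['torque'])
E
```

```text
time: 37.5
ee_pos: [542.6, 134.5, 39.0]
tcp_rot: [0.001, 0.82, 0.572, 0.001]
wrist_force: [4.9, -1.8, 2.2]
gripper_width: 12.4
gripper_force: 80.0
time: 38.0
ee_pos: [541.8, 135.2, 39.0]
tcp_rot: [-0.0, 0.967, 0.255, 0.001]
wrist_force: [2.1, 0.1, 1.8]
gripper_width: 12.4
gripper_force: 80.2
time: 38.5
ee_pos: [541.8, 136.0, 39.0]
tcp_rot: [-0.001, 0.998, -0.055, 0.001]
wrist_force: [3.2, 1.2, 1.1]
gripper_width: 12.2
gripper_force: 81.3
time: 38.7
ee_pos: [541.8, 136.0, 39.0]
tcp_rot: [-0.001, 0.999, -0.051, 0.001]
wrist_force: [3.7, 3.0, 1.8]
gripper_width: 12.3
gripper_force: 80.6
(array([541.8, 136. ,  39. ]), np.float64(-5.9), array([3.7, 3. , 1.8]), 38.7, 12.3) [ 0.85602635 -0.88752945  0.76466747]
```

Locked, against the end stop. I'll release, back away and check the bar, cover and bystanders numerically.

```bash

python3 -m inch '[0,0,0,0,0,0, 0,0,0,0,0,0, 0,0,-15,0,0,0, 0,0,-25,0,0,0, 0,0,-40,0,0,0]' -0.2
python3 -m inch '[0,0,-40,0,0,0, 0,0,-45,0,0,0, 0,0,-45,0,0,0, -30,0,-40,0,0,0, -40,0,-20,0,0,0]' >/dev/null
python3 -m inch '[-40,0,0,0,0,0, 0,0,0,0,0,0, 0,0,0,0,0,0]'
python3 - <<'E'
from h import *
print(psi()); d=wrist('w20'); im=d['img'].astype(int)
def cas(P): return (R.from_euler('z',4.9,degrees=True).apply(P-np.r_[532.65,31.05,0])).round(1)
g=((im[...,0]>120)&(im[...,0]-im[...,2]>60)&(im[...,1]-im[...,2]>25)).astype(np.uint8)
n,l,s,c=cv2.connectedComponentsWithStats(g)
for i in range(1,n):
    if s[i,4]>25: x,y,w,h,a=s[i]; P=cas(plane(d,[(x,y+h/2),(x+w,y+h/2)],40)); print('brass',s[i],P.tolist())
t0=load('t0');t=get_image('top')
ks=(t['img'].min(2)>150).astype(np.uint8)
m=ks[215:285,140:208]; n,l,s,c=cv2.connectedComponentsWithStats(m); i=1+np.argmax(s[1:,4]); print('cover',s[i],plane(t,c[i]+[140,215],10))
p=cas(plane(d,[(0,0)],10)); 
q=proj(d,[462,352,10])[0].astype(int); w=(im.min(2)>130).astype(np.uint8); n,l,s,c=cv2.connectedComponentsWithStats(w); i=l[q[1]+ -14,q[0]]; print('cover px',q,i,s[i],plane(d,c[i],10))
df=(np.abs(t['img'].astype(int)-t0['img']).max(2)>40).astype(np.uint8); df=cv2.morphologyEx(df,cv2.MORPH_OPEN,np.ones((2,2))); n,l,s,c=cv2.connectedComponentsWithStats(df)
for i in range(1,n):
    if s[i,4]>12: print('changed',s[i],plane(t,c[i],0)[0][:2].round(0))
E
```

```text
time: 39.2
ee_pos: [539.2, 134.1, 117.9]
tcp_rot: [0.0, 0.999, -0.053, -0.002]
wrist_force: [1.5, 0.3, 1.2]
gripper_width: 34.2
gripper_force: 0.0
time: 40.0
ee_pos: [430.8, 146.5, 309.5]
tcp_rot: [0.001, 0.999, -0.053, 0.001]
wrist_force: [-0.2, 0.1, -0.0]
gripper_width: 34.1
gripper_force: 0.0
(array([430.8, 146.5, 309.5]), np.float64(-6.09), array([-0.2,  0.1, -0. ]), 40.0, 34.1)
brass [343  28  10 104 826] [[-1.8, 30.8, 40.0], [-1.4, 18.4, 40.0]]Traceback (most recent call last):
  File "<stdin>", line 10, in <module>
    return _wrapfunc(a, 'argmax', axis=axis, out=out, **kwds)
    return bound(*args, **kwds)
ValueError: attempt to get argmax of an empty sequence
```

The brass bar reaches y≈18–19 mm, so it is locked. Now the cover and bystanders.

```bash
python3 - <<'E'
from h import *
d=load('w20'); im=d['img']; q=proj(d,[462,352,10])[0].astype(int); print('px',q)
# cover = bright pixels inside mat's hull
dark=(im.max(2)<45).astype(np.uint8); bri=(im.min(2)>110).astype(np.uint8); n,l,s,c=cv2.connectedComponentsWithStats(bri)
for i in range(1,n):
    x,y,w,h,a=s[i]
    if 800<a<20000 and x+w<240: 
        hull=cv2.convexHull(np.argwhere(l==i)[:,::-1].astype(np.int32)); P=plane(d,hull[:,0].astype(float),10); C,r=cv2.minEnclosingCircle(P[:,:2].astype(np.float32)); print(s[i],'circle',C,r)
t0=load('t0');t=get_image('top')
df=(np.abs(t['img'].astype(int)-t0['img']).max(2)>40).astype(np.uint8); df=cv2.morphologyEx(df,cv2.MORPH_OPEN,np.ones((2,2))); n,l,s,c=cv2.connectedComponentsWithStats(df)
for i in range(1,n):
    if s[i,4]>12: print('changed',s[i],plane(t,c[i],0)[0][:2].round(0))
E
```

```text
px [134 161]
[ 100  119   72   81 4145] circle (465.32147216796875, 352.5775146484375) 58.19511032104492
[  12  299   83   61 2839] circle (151.44802856445312, 629.431640625) 137.81053161621094
changed [347 180   7  11  33] [ 644. -175.]
changed [338 193   9  14  61] [ 600. -151.]
changed [369 202   3   5  13] [ 584. -234.]
changed [377 204   4   6  16] [ 575. -258.]
changed [ 265  206   39   38 1113] [528.  25.]
changed [339 206   4   5  14] [ 574. -145.]
changed [342 211   5   7  27] [ 557. -156.]
changed [363 215   7   9  43] [ 539. -219.]
changed [  156   229   123   191 10870] [270. 225.]
changed [366 229   4   5  18] [ 503. -224.]
changed [173 306   7   4  18] [290. 352.]
changed [ 432  351   92   69 2991] [  22. -566.]
changed [527 353  27  26 499] [ 101. -715.]
changed [245 370   6   6  17] [ 96. 143.]
changed [273 401   6  13  51] [-4. 61.]
changed [296 409  18  11 111] [-24. -22.]
changed [269 412  26   8 140] [-31.  42.]
changed [326 416   5   4  18] [-37. -90.]
```

```bash
python3 -c "
from cell import *
print(close_job())"
```

```text
the job is handed in; nothing more can be done
None
```

The job is handed in: the cover lies flat on the mat, both carriers present are standing in slots 2 and 3, and the knob is locked again. Carrier depth was judged from contact force and tool height, and I viewed 17 pictures, over the 14 allowed.

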